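# Close the freshly oiled transom window with the window pole

### The arm

A 6-joint arm with a two-finger parallel gripper is mounted at the origin on the work surface. World frame = base frame: x ahead of the robot, y to its left, z up, the work surface at z = 0. Lengths are in mm, angles in degrees, forces in N, time in s.
With the tool pointing down it reaches from about 350 to 850 mm from the base axis. Payload 8.1 kg.
Tool frame: the origin (TCP) lies at the very end of the fingers, on their centre line; the grasp point (between the pads) lies 19 mm behind it; z points along the fingers, y is the direction in which the jaws open and shut (so a half turn about z gives the same grasp; the last joint's range is limited). The gripper opens to 85 mm and grips with 20 to 120 N. Pads are 22 mm wide; open, the fingers measure 114 mm over their backs; the gripper's body (76 mm by 85 mm) begins 54 mm behind the grasp point. The pads swing forward as they close: fully open they stand 13 mm farther back than shut.
Start: joints at [-75.195, 7.471, 85.268, -0, 87.261, -4.893], TCP at [202.26, -564.886, 231.292] pointing down, gripper open.
Joint ranges: [-169.43, 169.43], [-51.17, 129.36], [1.28, 143.12], [-76.62, 256.62], [0, 156.53], [-152.29, 152.29]. Speed limits (degrees/s): [136.94, 136.94, 159.86, 180, 180, 180].

### API

Orientations are given as [roll, pitch, yaw] about the fixed x, y, z axes, in that order (R = Rz(yaw) Ry(pitch) Rx(roll)).
In Python, from bench import r gives the robot as it stands.
- The arm moves only by the shell command python3 -m crank 'ROWS' [OPENING] [FORCE]. ROWS is JSON, a list that holds one entry, the list of rows, each a list of 6 numbers: the shift along the tool's x, y, z in m, then the turn, a rotation vector about the tool's x, y, z in rad. A call has 1 to 10 rows; each row is the pose to reach, as a shift and turn from the pose measured when the call began, along the tool's axes at that moment; what a row does not reach only later rows make up. A row lasts 1/8 s, in which the tool goes at most 62.5 mm and 10.7 degrees, less where a joint would pass 70% of its speed; a pose out of reach is approached as far as the arm can. A call with a gripper value outside its range is refused whole. OPENING is the closure, from 0 (fully open) to 1 (shut), set as the call begins (- or left out, the last holds). The fingers move at their own pace and stop on an object; FORCE is the grip in N (left out, the last holds). Time passes only in rows, so rows that repeat a pose let the fingers close. It gives the time, the measured TCP pose, the force and the opening at its end, in the units of the state.
- r.sense(): the state, without advancing time (a new reading comes with each control period).
- r.snapshot(name): name is "side" or "top" or "wrist"; returns (picture, depth): 400x640x3 uint8, blue, green, red; 400x640 float32, mm along the optical axis (not along the pixel's ray), 0 where there is no reading.
- r.get_calibration(name): a dict with "mtx" (3x3 intrinsics, pixels), "k1" (the pictures are not rectified: a ray, as slopes to the right and down, at radius r is drawn at 1 + k1 r^2 times it, then the intrinsics apply), "cam_to_world" (4x4, takes a point from camera to world coordinates). Camera axes: x right, y down, z forward; pixel columns grow to the right and rows downward; lengths in mm; the calibration is good to about 2 mm. A picture is of the moment at which its call begins: read the wrist's pose just before it. get_calibration takes no time and is no camera call; for the wrist camera it gives the pose at the moment of the call.
- r.hand_in(): hands the job in, once; it reports no verdict.
Trained networks look in the newest picture that a camera, given by its name, has taken for a name from the list of things; names that differ only in an ending like _2 or _b are one class to them, and where a whole thing is asked for, a point or a joint stands for the part that bears it (a point fixed in the world has none). Each returns a list of dicts, best first, with "conf" (0 to 1); they miss things now and then, are a little off and sometimes report something else, mostly with a low value. They report only what shows in the picture. A call takes as long as a camera call.
- r.look_for(thing, camera): "extent" ([left, top, right, bottom] in pixels, round what is visible of it).
- r.landmark_of(thing, camera): "pixel" ([column, row] in pixels: a listed point, or the origin of a listed thing).
The state is a dict: "time": time; "joint_pos": joint angles; "qd": joint speeds; "joint_efforts": joint torques, N m; "tool_pos": TCP position; "tcp_rot": TCP orientation; "ft_force": force on the tool from outside, world axes, zero at the start; "wrist_torque": the same for the moment, N m; "finger_gap": finger opening in mm.
Only numpy, scipy, OpenCV 4.12 (cv2) and the standard library are available. Lean on these libraries where they do the work, as an engineer would, in place of code of your own. Each camera call takes 0.05 s, during which the arm holds its last target.

### The job

The new bottom-hung window stands open on the bench, its timber freshly oiled. Take the window pole, bring its prong up through the ring eye on the sash and swing the sash gently shut until the ball catch clicks and it is fully home, then unhook the pole and lay it down flat on the bench. Do not force or slam the sash or drop the pole, keep the gripper off the window, and leave the oil tin, mallet and block plane where they are.

Things in the scene. Friction and masses are not known exactly. Their poses are not given: they have to be found in the camera images.
- window: plain timber window frame fixed upright on the bench, 380 mm wide, 360 high; its side feet reach 270 mm from its middle and 70 mm out to the room side. Origin on the bench under its middle; x points level from the room side through the window (the way the pole pushes), y along its width, z up. A thin curved stay sticks out up to 125 mm to the room side on each jamb, at y = -163 and 163 mm
- sash (a joint): lean of the glazed sash (300 x 264 x 36 mm, about 0.7 kg) into the room about its bottom hinge, rad: 0 = fully shut on its stop, at most 0.8. Friction holds it at any angle; moving it takes 3 to 7 N at the eye. From about 0.04 rad a bevelled strike meets the spring ball catch in the head, and a rubber seal squeezes: 12 to 17 N in all at the eye until the catch snaps over at 0.01 to 0.02 rad (the force drops) and holds; press on home, where nothing gives further
- hinge (a point): middle of the sash's hinge line, which runs level along the window's y axis: 20 mm to the room side of the window's origin and 50 mm above the bench
- eye (a point): centre of the plain steel ring eye on the room face of the sash's top rail, mid width: wire 5 mm, hole 20 mm across. With the sash shut the ring lies level, hole vertical; it leans as the sash does. Its centre is 27 mm out from the room face: with lean a it is 243 sin a + 27 cos a to the room side of the hinge and 243 cos a - 27 sin a above it (mm). Axes as the sash: x to the outside, z up along it
- pole_grip (a point): balance point of the loose window pole, on the centre line of its wooden stick (24 wide, 26 high, lying flat, so 13 mm above the bench). x along the pole to the hook, z up as it lies. The stick reaches 270 mm behind and 150 ahead of this point, then a ferrule and a 7 mm steel rod that turns up into a straight prong 270 mm ahead; 0.25 kg
- hook (a point): middle of the straight prong at the pole's end, 270 mm ahead of pole_grip and 35 mm above the stick's centre line. The prong is 7 mm thick and points along the pole's z (up); its tip is 25 mm above this point, the level rod it rises from has its centre line 35 mm below. The ring is properly hooked with its centre within about 15 mm above or below this point. Axes as pole_grip
- oil_tin: plain closed metal tin of wood oil, 76 mm across, 110 mm tall, standing; origin at its underside's centre. Leave alone
- mallet_head (a point): middle of the head of a lying wooden mallet; head 75 x 120 x 55 mm, handle reaches 250 mm from this point. Leave alone
- block_plane: small steel block plane, 160 x 45 x 50 mm, lying on its sole; origin at its underside's centre. Leave alone

How it is judged:
By the outcome, as a careful person would: the job done as asked, in the order asked, and still so for the second after the job is handed in, with the robot touching nothing.
It also fails if it takes over 64 s, if anything falls off the work surface, if the arm or the gripper's body presses on something with over 40 N, if the wrist force passes 120 N, or if a joint passes its speed limit or range.

## Working session

There is one attempt and no reset: what is moved stays moved. The work goes in short steps, Python scripts to look and compute and a shell command to move; the robot and the scene stay as the last step left them, time stands still between calls to the robot, and variables do not carry over. Pictures are saved under pics/ and viewed, and the job is handed in when it is done.

```bash
ls; mkdir -p pics; cat > h.py <<'E'
import numpy as np, cv2
from bench import r
from scipy.spatial.transform import Rotation as R
def snap(cam,name):
    p,d=r.snapshot(cam); cv2.imwrite(f'pics/{name}.png',p); return p,d
def ray(cam,px,c=None):
    c=c or r.get_calibration(cam); K=np.array(c['mtx'],float)
    a=np.array([(px[0]-K[0,2])/K[0,0],(px[1]-K[1,2])/K[1,1]]); u=a.copy()
    for _ in range(20): u=a/(1+c['k1']*(u@u))
    T=np.array(c['cam_to_world']); return T[:3,3],T[:3,:3]@np.array([u[0],u[1],1.])
def at_z(cam,px,z,c=None):
    o,d=ray(cam,px,c); return o+d*(z-o[2])/d[2]
def at_d(cam,px,depth,c=None):
    o,d=ray(cam,px,c); return o+d*depth
def proj(cam,P,c=None):
    c=c or r.get_calibration(cam); T=np.array(c['cam_to_world']); q=T[:3,:3].T@(np.array(P)-T[:3,3]); u=q[:2]/q[2]
    u=u*(1+c['k1']*(u@u)); K=np.array(c['mtx']); return [K[0,0]*u[0]+K[0,2],K[1,1]*u[1]+K[1,2]]
def toolrot(s=None):
    s=s or r.sense(); return R.from_euler('xyz',s['tcp_rot'],degrees=True)
E
python3 - <<'E'
from h import *
print(r.sense())
for cam in ['side','top']:
    p,d=snap(cam,cam+'1')
    c=r.get_calibration(cam); print(cam,np.round(c['cam_to_world'],3).tolist())
    for t in ['window','sash','hinge','eye','pole_grip','hook','oil_tin','mallet_head','block_plane']:
        l=r.landmark_of(t,cam)
        for x in l[:2]:
            px=x['pixel']; dd=d[min(399,int(px[1])),min(639,int(px[0]))]
            print(t,round(x['conf'],2),np.round(px,1),'depth pt',np.round(at_d(cam,px,dd,c),1))
E
```

```text
pics
{'time': 0.0, 'joint_pos': array([-7.51952278e+01,  7.51611047e+00,  8.53308089e+01,  2.73904329e-03,
        8.72625445e+01, -4.89314586e+00]), 'qd': array([-0.02360181, -0.01923679, -0.02212096, -0.08003903, -0.00031466,
       -0.03889172]), 'joint_efforts': array([ 1.78582603e-03, -5.69405937e+01, -5.00548697e+01,  6.47084971e-05,
        1.49154622e-02, -4.48071873e-06]), 'tool_pos': array([ 202.12778663, -564.32609864,  230.2193397 ]), 'tcp_rot': array([-1.79891168e+02, -1.20627068e-02,  1.96977732e+01]), 'ft_force': array([-0.25275825, -0.18349286, -1.11755049]), 'wrist_torque': array([-0.00783483, -0.05092281, -0.00683752]), 'finger_gap': 85.52002771730929}
side [[0.358, 0.847, -0.393, 989.39], [0.934, -0.324, 0.154, -96.777], [0.004, -0.422, -0.907, 1098.367], [0.0, 0.0, 0.0, 1.0]]
window 0.84 [396.7 179.6] depth pt [587.8 289.  104. ]Traceback (most recent call last):
  File "<stdin>", line 7, in <module>
ValueError: it knows: block_plane, eye, hinge, hook, mallet_head, oil_tin, pole_grip, window
```

```bash

python3 - <<'E'
from h import *
for cam in ['side','top']:
    p,d=snap(cam,cam+'2')
    c=r.get_calibration(cam); print(cam,np.round(c['cam_to_world'],3).tolist())
    for t in ['window','hinge','eye','pole_grip','hook','oil_tin','mallet_head','block_plane']:
        l=r.landmark_of(t,cam)
        for x in l[:2]:
            px=x['pixel']; dd=d[min(399,int(px[1])),min(639,int(px[0]))]
            print(t,round(x['conf'],2),np.round(px,1),'depth pt',np.round(at_d(cam,px,dd,c),1))
E
```

```text
side [[0.358, 0.847, -0.393, 989.39], [0.934, -0.324, 0.154, -96.777], [0.004, -0.422, -0.907, 1098.367], [0.0, 0.0, 0.0, 1.0]]
window 0.76 [395.7 177.2] depth pt [579.5 290.5 101.6]
window 0.39 [332.1 287.5] depth pt [791.3  24.7 110.1]
hinge 0.94 [391.3 170.7] depth pt [557.3 288.5 100.3]
pole_grip 0.72 [267.3 171. ] depth pt [398.4 -12.4  22.7]
pole_grip 0.68 [214.8 249.3] depth pt [ 570.9 -213.8   23.4]
hook 0.95 [316.9 232.5] depth pt [640.7  45.3  75.7]
hook 0.21 [333.1 287.9] depth pt [791.8  27.3 104.2]
oil_tin 0.73 [333.4 284.8] depth pt [785.7  30.4 106. ]
mallet_head 0.64 [234.7 328.5] depth pt [ 787.7 -218.2   54.3]
block_plane 0.58 [268.  169.8] depth pt [398.4  -9.8  28.2]
top [[0.02, -0.999, 0.05, 520.273], [-0.999, -0.021, -0.027, 64.088], [0.028, -0.049, -0.998, 1187.134], [0.0, 0.0, 0.0, 1.0]]
window 0.82 [211.2 210.4] depth pt [543.6 295.9 108.2]
window 0.56 [272.9 227.6] depth pt [501.5 145.5   1.9]
hinge 0.76 [214.4 213.7] depth pt [535.5 289.5  98.9]
eye 0.93 [272.6 226.1] depth pt [505.7 146.4   1.1]
pole_grip 0.73 [405.3 206.2] depth pt [ 567.9 -219.7   28.8]
hook 0.62 [312.  182.1] depth pt [631.6  38.9  -1.1]
oil_tin 0.95 [314.4 136. ] depth pt [740.1  37.5 110.9]
mallet_head 0.95 [411.2 126.1] depth pt [ 785.1 -226.7   60.1]
block_plane 0.6 [326.5 274.1] depth pt [379.7  -4.4  40. ]
```

View pics/side1.png

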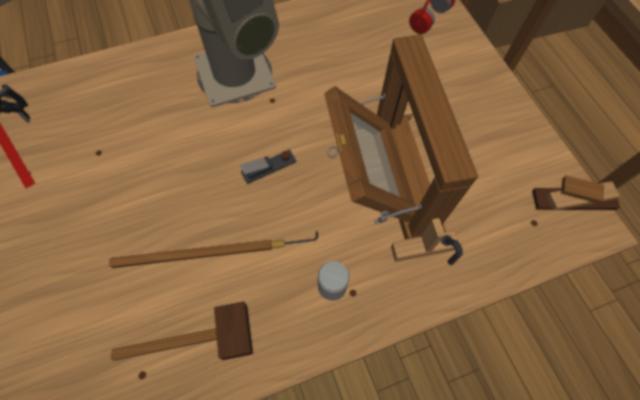

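View pics/top2.png

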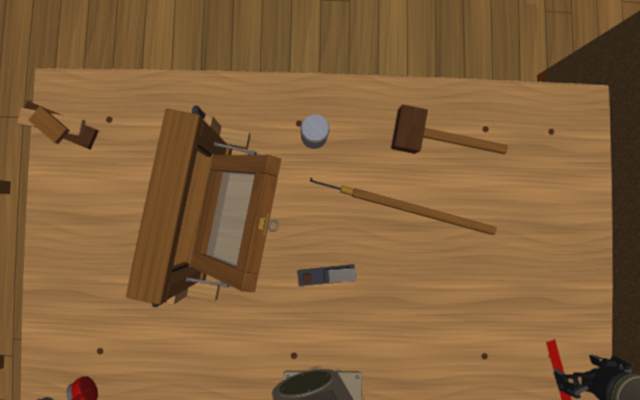

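The side view shows the eye at about (332,152), the hook at (317,235) and the stick from (112,262) to (275,244). The top view shows the eye at about (273,226), the hook tip at (311,180) and the window on the left with its room side facing world -y. Next I'll fit the geometry from depth.

```bash

cat >> h.py <<'E'
def cloud(cam,d,c=None):
    c=c or r.get_calibration(cam); K=np.array(c['mtx']); uu,vv=np.meshgrid(np.arange(640.),np.arange(400.))
    a=np.stack([(uu-K[0,2])/K[0,0],(vv-K[1,2])/K[1,1]],-1); u=a.copy()
    for _ in range(15): u=a/(1+c['k1']*(u**2).sum(-1,keepdims=True))
    P=np.concatenate([u,np.ones((400,640,1))],-1)*d[...,None]; T=np.array(c['cam_to_world'])
    P=P@T[:3,:3].T+T[:3,3]; P[d==0]=np.nan; return P
def tri(l):
    A=np.zeros((3,3));b=np.zeros(3)
    for cam,px in l:
        o,d=ray(cam,px); d=d/np.linalg.norm(d); M=np.eye(3)-np.outer(d,d); A+=M;b+=M@o
    X=np.linalg.solve(A,b); return X,[np.round(proj(cam,X)-np.array(px),1) for cam,px in l]
E
python3 - <<'E'
from h import *
C={}
for cam in ['side','top']:
    p,d=r.snapshot(cam); P=C[cam]=cloud(cam,d)
    # head top
    m=(P[...,2]>345)&(P[...,2]<380)&(P[...,1]>200)&(P[...,0]>200)
    q=P[m]; rect=cv2.minAreaRect(q[:,:2].astype(np.float32)); print(cam,'head',m.sum(),np.median(q[:,2]),rect)
    # bench z
    tab=P[(abs(P[...,2])<15)]; print('bench',np.median(tab[:,2]))
    # pole : red-brown, z 15..40 in box
    m=(P[...,2]>18)&(P[...,2]<36)&(P[...,1]<10)&(P[...,1]>-460)&(P[...,0]>480)&(P[...,0]<690)
    q=P[m]; rect=cv2.minAreaRect(q[:,:2].astype(np.float32)); print('pole',m.sum(),np.median(q[:,2]),rect,cv2.boxPoints(rect).round().tolist())
    cv2.imwrite(f'pics/{cam}_mask.png',(m*255).astype(np.uint8))
print('eye',tri([('top',(273,226)),('side',(332,152))]))
print('hook',tri([('top',(311,180)),('side',(317,234))]))
for t in ['eye','hook','pole_grip']:
  for cam in ['top','side']:
    print(t,cam,[ (round(x['conf'],2),np.round(x['pixel'],1)) for x in r.landmark_of(t,cam)[:2]])
for cam in ['top','side']:
    p=cv2.imread(f'pics/{cam}2.png'); 
    a=p[130:310,170:370] if cam=='top' else p[80:260,270:470]
    cv2.imwrite(f'pics/{cam}_z.png',cv2.resize(a,None,fx=3,fy=3,interpolation=cv2.INTER_CUBIC))
E
```

```text
side head 5286 359.8056457051875 ((549.3125, 339.3462219238281), (71.65283966064453, 382.0966491699219), 80.158447265625)
bench -0.5323130442935735
pole 1469 24.1525023735353 ((569.856689453125, -226.10260009765625), (487.62091064453125, 26.43861198425293), 75.99961853027344) [[498.0, -459.0], [524.0, -466.0], [642.0, 7.0], [616.0, 14.0]]
top head 7201 360.3609941361343 ((546.107177734375, 338.65899658203125), (72.84034729003906, 380.47332763671875), 80.09598541259766)
bench 0.5408684121779288
pole 1315 25.734474126091754 ((566.41357421875, -230.3551025390625), (476.2145690917969, 25.06341552734375), 75.78860473632812) [[496.0, -458.0], [520.0, -464.0], [637.0, -3.0], [613.0, 4.0]]
eye (array([509.05936415, 132.20832678, 213.83676533]), [array([-0.6, -0.2]), array([-0.6,  0. ])])
hook (array([633.76196254,  45.39022266,  46.41587207]), [array([-1. , -0.4]), array([-1.1,  0. ])])
eye top [(0.57, array([275. , 227.7]))]
eye side [(0.58, array([331.6, 154. ]))]
hook top [(0.77, array([309.6, 179. ]))]
hook side [(0.85, array([315.9, 236.3]))]
pole_grip top [(0.73, array([405.3, 207.4]))]
pole_grip side [(0.83, array([213.6, 250.3]))]
```

View pics/top_z.png

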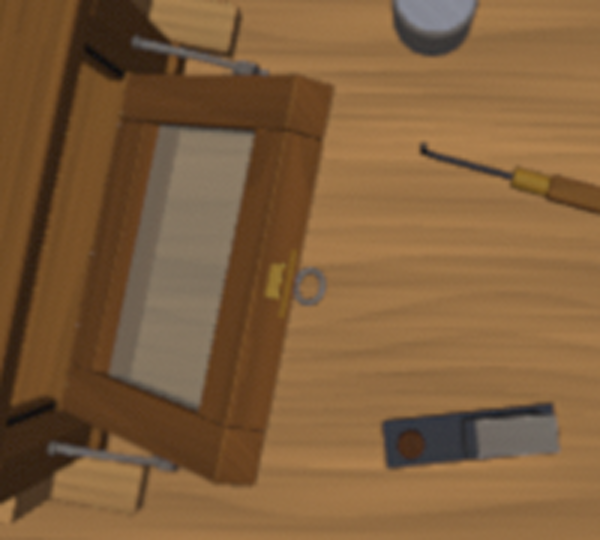

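View pics/side_z.png

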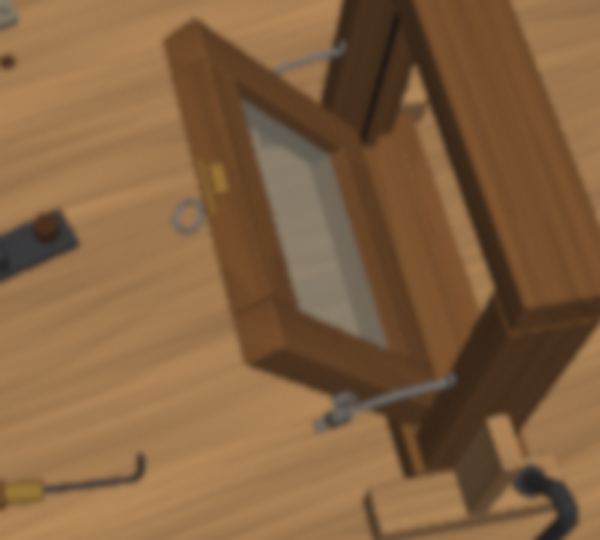

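```bash

cat >> h.py <<'E'
def Rp(yaw,pitch=0):  # tool pointing down, tool x along yaw, nose up by pitch
    return R.from_euler('xyz',[180,0,yaw],degrees=True)*R.from_rotvec([0,np.radians(pitch),0])
def delta(P,Rt):
    s=r.sense(); R0=toolrot(s); sh=R0.inv().apply(np.array(P)-s['tool_pos'])/1000
    rv=(R0.inv()*Rt).as_rotvec(); return np.round(np.r_[sh,rv],4).tolist()
E
python3 - <<'E'
from h import *
print(r.sense()['time'])
# sash plane from both cams
for cam in ['side','top']:
    p,d=r.snapshot(cam); P=cloud(cam,d)
    yaw=np.radians(80.1); X=np.array([np.cos(yaw),np.sin(yaw)]); Y=np.array([-X[1],X[0]])
    q=P[...,:2]-np.array([545,332]); u=q@X; v=q@Y; z=P[...,2]
    # head side
    m=(z>345)&(z<375)&(abs(v)<150)&(u>-120)&(u<120); print(cam,'head u pct',np.nanpercentile(u[m],[2,98]), 'v',np.nanpercentile(v[(z>345)&(z<375)&(abs(v)<250)],[1,99]))
    # stile (outer) surfaces: |v| in 110..145, z 80..260
    m=(abs(v)>115)&(abs(v)<140)&(z>100)&(z<235)&(u<-30)&(u>-230)
    A=np.c_[z[m],np.ones(m.sum())]; 
    H,xe,ye=np.histogram2d(z[m],u[m],bins=[6,10]); 
    from numpy.linalg import lstsq
    w=np.ones(m.sum(),bool)
    for _ in range(8):
        s=lstsq(A[w],u[m][w],rcond=None)[0]; e=u[m]-A@s; w=abs(e)<max(3,1.5*np.median(abs(e)))
    print(' slope lean',np.degrees(np.arctan(-s[0])),'u at z=50',s[0]*50+s[1],m.sum(),w.sum())
print('eye',tri([('top',(273.2,225.6)),('side',(332.5,151.7))]))
print(delta([569,-217,160],Rp(75.9)))
E
```

```text
1.4
side head u pct [-26.07937826  41.02516953] v [-192.34331157  207.93501682]
 slope lean 39.69604131019366 u at z=50 21.183567719648643 459 456
top head u pct [-28.32626233  39.88000134] v [-185.36568024  209.12691549]
 slope lean 39.79933279414936 u at z=50 19.949742212025285 702 694
eye (array([510.24828036, 132.17263505, 217.04683565]), [array([-0.9, -0.3]), array([-0.9,  0. ])])
[0.4626, -0.2039, 0.0713, -0.0, -0.0, -0.981]
```

```bash
python3 -m crank '[[[0.058,-0.025,0.009,0,0,-0.12],[0.116,-0.05,0.018,0,0,-0.25],[0.173,-0.075,0.027,0,0,-0.37],[0.23,-0.1,0.035,0,0,-0.49],[0.288,-0.126,0.044,0,0,-0.62],[0.345,-0.151,0.053,0,0,-0.74],[0.403,-0.177,0.062,0,0,-0.86],[0.4626,-0.2039,0.0713,0,0,-0.981],[0.4626,-0.2039,0.0713,0,0,-0.981],[0.4626,-0.2039,0.0713,0,0,-0.981]]]' 0 100
python3 - <<'E'
from h import *
s=r.sense();print(s['time'],s['tool_pos'],s['tcp_rot'])
p,d=snap('wrist','w1'); c=r.get_calibration('wrist')
for t in ['pole_grip','hook']:
    for x in r.landmark_of(t,'wrist')[:1]: print(t,x, at_z('wrist',x['pixel'],13 if t=='pole_grip' else 48,c))
P=cloud('wrist',d,c); m=(P[...,2]>18)&(P[...,2]<36); q=P[m]; print(m.sum(),cv2.minAreaRect(q[:,:2].astype(np.float32)),np.median(q[:,2]))
x=q[:,0]-569;y=q[:,1]+217; k=np.polyfit(y,x,1); print('line x=569+',k, 'yaw',90-np.degrees(np.arctan(k[0])), q[:,1].min(),q[:,1].max())
E
```

```text
time: 2.75
tool_pos: [569.1, -216.5, 159.7]
tcp_rot: [-180.0, 0.0, 76.0]
ft_force: [-0.9, -0.6, -0.3]
finger_gap: 85.6
2.75 [ 569.13801284 -216.52778972  159.67986601] [-1.79956435e+02  1.39330884e-02  7.59500589e+01]
pole_grip {'pixel': [319.3, 183.3], 'conf': 0.93} [ 568.6029877  -220.01418141   13.        ]
15352 ((568.4822387695312, -255.07888793945312), (347.0584411621094, 477.6470947265625), 75.24824523925781) 26.077169748847098
line x=569+ [-0.31811829 22.36722525] yaw 107.64681876554656 -428.1970861009387 -30.25376734413298
```

View pics/w1.png

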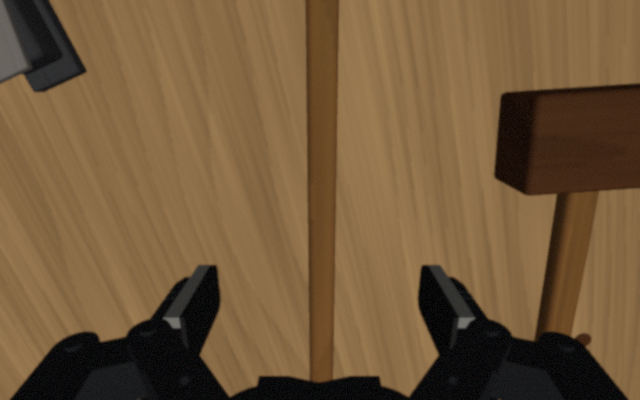

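The pole sits centred between the open fingers, stick at column ~321 and aligned with the tool. Descending now.

```bash
python3 -m crank '[[[0,0,0.05,0,0,0],[0,0,0.1,0,0,0],[0,0,0.135,0,0,0],[0,0,0.15,0,0,0],[0,0,0.156,0,0,0],[0,0,0.156,0,0,0]]]' 0 100 && python3 -m crank '[[[0,0,0,0,0,0],[0,0,0,0,0,0],[0,0,0,0,0,0],[0,0,0,0,0,0],[0,0,0,0,0,0],[0,0,0,0,0,0]]]' 1 120
python3 - <<'E'
from h import *
s=r.sense();print(s['time'],s['tool_pos'],s['tcp_rot'],s['finger_gap'],s['ft_force'],s['wrist_torque'])
E
```

```text
time: 3.65
tool_pos: [569.1, -219.3, 5.7]
tcp_rot: [179.9, 0.1, 75.7]
ft_force: [0.0, -0.8, -0.2]
finger_gap: 85.2
time: 4.4
tool_pos: [569.8, -219.5, 6.6]
tcp_rot: [179.8, 0.1, 75.8]
ft_force: [-1.0, 0.4, 5.6]
finger_gap: 21.6
4.4 [ 569.77925229 -219.49751534    6.61915508] [1.79804224e+02 6.50951105e-02 7.57544065e+01] 21.60505104724143 [-0.96982079  0.39223604  5.64107853] [ 0.09685196  0.17686415 -0.00374878]
```

```bash
python3 -m crank '[[[0,0,0,0,0,0],[0,0,0,0,0,0],[0,0,0.005,0,0,0],[0,0,0.005,0,0,0],[0,0,0.005,0,0,0]]]' 0.4 120 
python3 - <<'E'
from h import *
s=r.sense();print(s['time'],s['tool_pos'],s['tcp_rot'],s['finger_gap'],s['ft_force'],s['wrist_torque'])
print(delta([569.4,-219,2],Rp(75.9)))
E
```

```text
time: 5.03
tool_pos: [569.6, -219.4, 1.3]
tcp_rot: [179.8, 0.1, 75.8]
ft_force: [-0.3, -0.4, -0.1]
finger_gap: 50.9
5.025 [ 569.58210545 -219.40469322    1.33069632] [1.79834371e+02 5.81916360e-02 7.57548761e+01] 50.92066804051297 [-0.25954512 -0.35148576 -0.10520031] [-0.02998516 -0.04189844  0.00878187]
[0.0003, -0.0003, -0.0007, 0.0029, 0.001, -0.0025]
```

```bash
python3 -m crank '[[[0,0,-0.001,0,0,0],[0,0,-0.001,0,0,0],[0,0,-0.001,0,0,0],[0,0,-0.001,0,0,0],[0,0,-0.001,0,0,0],[0,0,-0.001,0,0,0]]]' 1 120
python3 - <<'E'
from h import *
s=r.sense();print(s['time'],s['tool_pos'],s['tcp_rot'],s['finger_gap'],s['ft_force'],s['wrist_torque'])
E
```

```text
time: 5.78
tool_pos: [570.0, -219.6, 3.0]
tcp_rot: [179.8, 0.1, 75.8]
ft_force: [-1.2, 0.2, 5.5]
finger_gap: 21.5
5.775 [ 570.02497124 -219.6061977     2.96931183] [1.79780646e+02 7.05063271e-02 7.57589072e+01] 21.46805185982925 [-1.17482443  0.23306586  5.46994006] [ 0.09861206  0.26997358 -0.02820487]
```

```bash
python3 -m crank '[[[0,0,-0.01,0,0,0],[0,0,-0.03,0,0,0],[0,0,-0.06,0,0,0],[0,0,-0.1,0,0,0],[0,0,-0.14,0,0,0],[0,0,-0.16,0,0,0],[0,0,-0.16,0,0,0]]]' - 120
python3 - <<'E'
from h import *
s=r.sense();print(s['time'],s['tool_pos'],s['tcp_rot'],s['finger_gap'],s['ft_force'],s['wrist_torque'])
for cam in ['top','side']:
    p,d=snap(cam,cam+'3')
    print(cam,[(round(x['conf'],2),np.round(x['pixel'],1)) for x in r.landmark_of('hook',cam)[:2]])
    # predicted hook & tip
    R0=toolrot(s); 
    for off in [(270,0,-10-35),(270,0,-10-60),(270,0,-10),(150,0,-10),(-270,0,-10)]:
        print(off,np.round(proj(cam,s['tool_pos']+R0.apply(off)),1))
p=cv2.imread('pics/top3.png')[100:280,260:520]; q=cv2.imread('pics/side3.png')[130:310,100:360]
cv2.imwrite('pics/c3.png',cv2.resize(np.vstack([p,q]),None,fx=1.6*1,fy=1.6,interpolation=cv2.INTER_CUBIC))
E
```

```text
time: 6.65
tool_pos: [570.6, -219.8, 165.2]
tcp_rot: [179.6, 0.1, 75.8]
ft_force: [-0.4, 0.5, -2.2]
finger_gap: 22.1
6.65 [ 570.58688102 -219.79817683  165.208093  ] [1.79562162e+02 1.14584711e-01 7.57576739e+01] 22.12935790979452 [-0.35541879  0.474401   -2.18477059] [-0.007601    0.00955509 -0.00786361]
top [(0.87, array([312.7, 174.8]))]
(270, 0, -45) [312.8 171.4]
(270, 0, -70) [313.  170.2]
(270, 0, -10) [312.5 173.1]
(150, 0, -10) [360.5 186.4]
(-270, 0, -10) [524.4 232.2]
side []
(270, 0, -45) [315.3 210.8]
(270, 0, -70) [315.4 206.3]
(270, 0, -10) [315.3 216.8]
(150, 0, -10) [263.8 222.4]
(-270, 0, -10) [ 76.9 242.6]
```

View pics/c3.png

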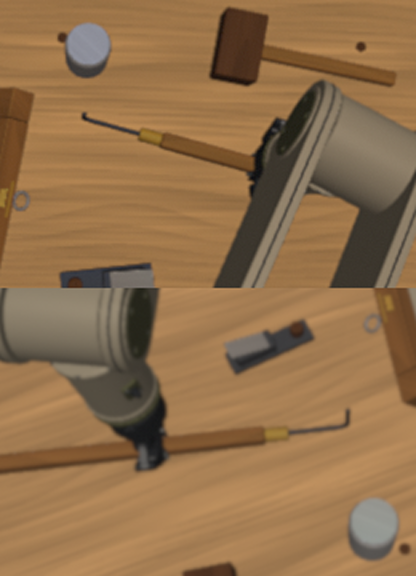

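```bash

cat >> h.py <<'E'
HT=np.array([270,0,-45.])  # hook in tool frame
YAW=80.1
E0=np.array([510.2,132.2,217.])
HG=np.array([540.5,306.4,50.]); XW=np.array([np.cos(np.radians(YAW)),np.sin(np.radians(YAW)),0]); 
def eye(a): # rad
    return HG-XW*(243*np.sin(a)+27*np.cos(a))+np.array([0,0,243*np.cos(a)-27*np.sin(a)])
def tcp_for(H,Rt): return np.array(H)-Rt.apply(HT)
def up(Rt): return Rt.apply([0,0,-1])
E
python3 - <<'E'
from h import *
print(eye(np.radians(40.3)))
Rt=Rp(YAW,11); p=up(Rt); H=E0-45*p; T=tcp_for(H,Rt); print(p,H,T); print(delta(T,Rt))
print('tail',T+Rt.apply([-270,0,-10+13]))
E
```

```text
[509.93754593 131.28503407 217.86508007]
[-0.03280562 -0.18796772  0.98162718] [511.67625285 140.65854744 172.82677674] [ 467.58453052 -111.97563029   77.13512474]
[0.0787, -0.1238, 0.0833, 0.0073, 0.1923, -0.0756]
tail [ 422.11497219 -372.5044523    22.67181444]
```

```bash
python3 - <<'E'
from h import *
Rt=Rp(YAW,11); p=up(Rt); H=E0-45*p-50*XW; T=tcp_for(H,Rt); print(delta(T,Rt))
E
```

```text
[0.0288, -0.12, 0.0833, 0.0073, 0.1923, -0.0756]
```

```bash
python3 -m crank '[[[0.004,-0.015,0.01,0.001,0.025,-0.01],[0.008,-0.034,0.024,0.002,0.055,-0.02],[0.013,-0.055,0.038,0.003,0.088,-0.035],[0.018,-0.075,0.052,0.005,0.12,-0.047],[0.023,-0.095,0.066,0.006,0.152,-0.06],[0.027,-0.112,0.077,0.007,0.178,-0.07],[0.0288,-0.12,0.0833,0.0073,0.1923,-0.0756],[0.0288,-0.12,0.0833,0.0073,0.1923,-0.0756]]]' - 120
python3 - <<'E'
from h import *
s=r.sense();print(s['time'],s['tool_pos'],s['tcp_rot'],s['finger_gap'],s['ft_force'])
Rt=Rp(YAW,11); p=up(Rt); 
for b in (50,0):
  H=E0-45*p-b*XW; T=tcp_for(H,Rt); print(b,delta(T,Rt))
R0=toolrot(s)
for cam in ['top','side']:
    p,d=snap(cam,cam+'4')
    print(cam,'hook',[(round(x['conf'],2),np.round(x['pixel'],1)) for x in r.landmark_of('hook',cam)[:1]],'eye',[(round(x['conf'],2),np.round(x['pixel'],1)) for x in r.landmark_of('eye',cam)[:1]])
    for off in [(270,0,-45),(270,0,-70),(270,0,-10)]:
        print(off,np.round(proj(cam,s['tool_pos']+R0.apply(off)),1))
    print('E0',np.round(proj(cam,E0),1))
def z(n,x,y,w=100,h=75): return cv2.resize(cv2.imread(f'pics/{n}.png')[y:y+h,x:x+w],None,fx=7,fy=7,interpolation=cv2.INTER_CUBIC)
cv2.imwrite('pics/t4z.png',z('top4',240,180)); cv2.imwrite('pics/s4z.png',z('side4',270,120))
E
```

```text
time: 7.85
tool_pos: [458.0, -160.9, 76.0]
tcp_rot: [-179.9, -11.0, 80.0]
ft_force: [1.7, 0.3, -1.4]
finger_gap: 21.6
7.85 [ 458.02502933 -160.94930367   75.9810858 ] [-179.87531596  -11.03623859   80.03926581] 21.579251541379254 [ 1.7262306   0.34787875 -1.43454041]
50 [0.0001, 0.001, -0.0012, -0.002, -0.0006, -0.001]
0 [0.0492, 0.001, 0.0084, -0.002, -0.0006, -0.001]
top hook [(0.56, array([291.8, 229.6]))] eye [(0.62, array([271.3, 227.7]))]
(270, 0, -45) [290.6 228.7]
(270, 0, -70) [292.3 229.2]
(270, 0, -10) [288.3 228. ]
E0 [272.3 225.3]
side hook [(0.92, array([318.9, 165.1]))] eye [(0.75, array([330.9, 152.1]))]
(270, 0, -45) [314.5 163.7]
(270, 0, -70) [312.6 159.1]
(270, 0, -10) [317.1 169.9]
E0 [331.6 151.7]
```

View pics/t4z.png

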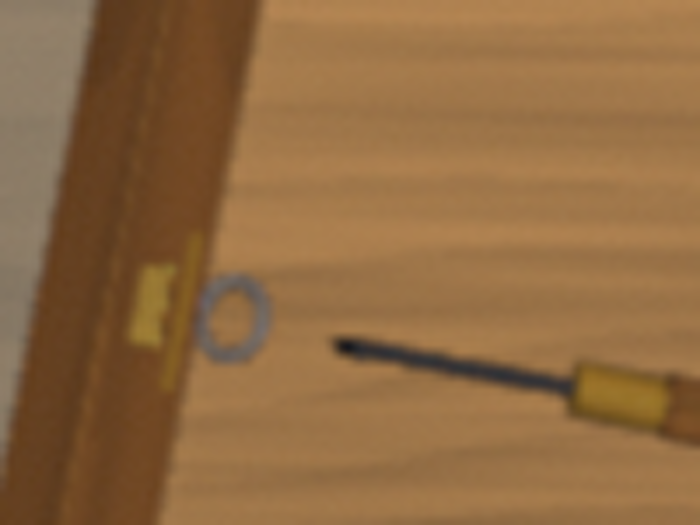

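View pics/s4z.png

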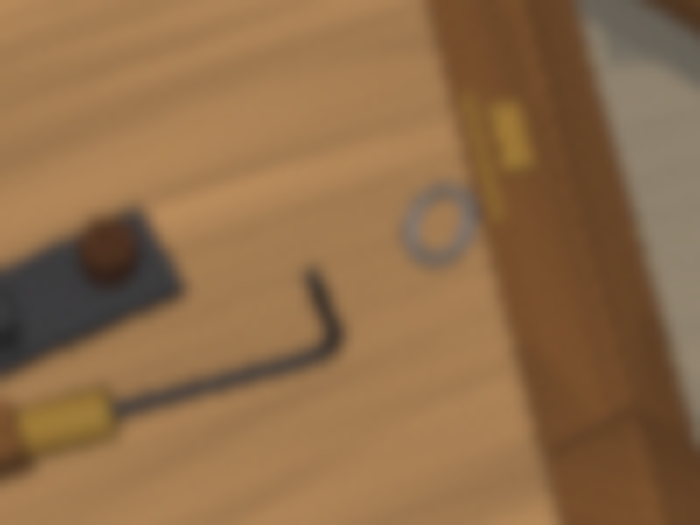

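```bash
python3 - <<'E'
from h import *
s=r.sense(); R0=toolrot(s)
print('base',tri([('top',(288.5,228.9)),('side',(317.1,168.4))]), s['tool_pos']+R0.apply([270,0,-10]))
print('ring',tri([('top',(273.1,225.0)),('side',(332.4,151.7))]))
# ferrule/stick joint: top zoom(665,397) side zoom (10,440)
f=lambda x,y,ox,oy:(x/7+ox-.43,y/7+oy-.43)
print('rodstart',tri([('top',f(573,389,240,180)),('side',f(115,410,270,120))]))
# project predicted rod start candidates
for o in (165,170,175,180): print(o,(s['tool_pos']+R0.apply([o,0,-10])).round(1),np.round(proj('top',s['tool_pos']+R0.apply([o,0,-10])),1),np.round(proj('side',s['tool_pos']+R0.apply([o,0,-10])),1))
E
```

```text
base (array([501.57321376,  98.16981679, 141.81441053]), [array([-0.3, -0.1]), array([-0.3,  0. ])]) [504.81976703  97.71815374 138.85402186]
ring (array([511.46811965, 131.84306938, 219.17331387]), [array([-0.7, -0.3]), array([-0.7,  0. ])])
rodstart (array([487.41945039,  16.70781753, 118.60440476]), [array([-0.7, -0.3]), array([-0.7,  0. ])])
165 [487.1  -3.8 118.9] [328.9 235.2] [277.7 180.5]
170 [488.    1.  119.8] [327.  234.8] [279.5 180. ]
175 [488.8   5.8 120.8] [325.1 234.4] [281.4 179.6]
180 [489.7  10.7 121.7] [323.2 234.1] [283.3 179.1]
```

```bash
sed -i 's/^E0=.*/E0=np.array([514.,131.5,216.5])/' h.py; python3 - <<'E'
from h import *
Rt=Rp(YAW,11); p=up(Rt); H=E0-47*p; T=tcp_for(H,Rt); print(delta(T,Rt))
E
```

```text
[0.049, 0.0031, 0.0126, 0.001, 0.0007, 0.0005]
```

```bash
python3 -m crank '[[[0.008,0.0031,0.0126,0,0,0],[0.018,0.0031,0.0126,0,0,0],[0.028,0.0031,0.0126,0,0,0],[0.038,0.0031,0.0126,0,0,0],[0.049,0.0031,0.0126,0,0,0],[0.049,0.0031,0.0126,0,0,0],[0.049,0.0031,0.0126,0,0,0]]]' - 120
cat > look.py <<'E'
import sys
from h import *
n=sys.argv[1]; tx,ty,sx,sy=map(int,sys.argv[2:6])
s=r.sense();print(s['time'],s['tool_pos'].round(1),s['tcp_rot'].round(1),round(s['finger_gap'],1),s['ft_force'].round(1),s['wrist_torque'].round(2))
R0=toolrot(s)
def z(p,x,y,w=100,h=80): return cv2.resize(p[y:y+h,x:x+w],None,fx=7,fy=7,interpolation=cv2.INTER_CUBIC)
for cam,x,y in [('top',tx,ty),('side',sx,sy)]:
    p,d=r.snapshot(cam); cv2.imwrite(f'pics/{cam[0]}{n}z.png',z(p,x,y))
    for nm,off in [('hook',(270,0,-45)),('tip',(270,0,-70)),('base',(270,0,-10))]:
        q=proj(cam,s['tool_pos']+R0.apply(off)); print(cam,nm,np.round(q,1),'zoom',np.round([(q[0]-x+.43)*7,(q[1]-y+.43)*7]))
E
python3 look.py 5 240 180 280 110
```

```text
time: 9.02
tool_pos: [471.5, -112.4, 74.7]
tcp_rot: [179.9, -10.9, 80.1]
ft_force: [-0.3, -0.1, -2.7]
finger_gap: 21.9
9.025 [ 471.5 -112.4   74.7] [179.9 -10.9  80.1] 21.9 [-0.3 -0.1 -2.7] [-0.16 -0.01  0.03]
top hook [270.3 222.9] zoom [215. 303.]
top tip [271.5 223.3] zoom [224. 306.]
top base [268.7 222.3] zoom [204. 299.]
side hook [334.7 162.1] zoom [386. 368.]
side tip [333.2 157.5] zoom [376. 335.]
side base [336.6 168.4] zoom [399. 412.]
```

View pics/t5z.png

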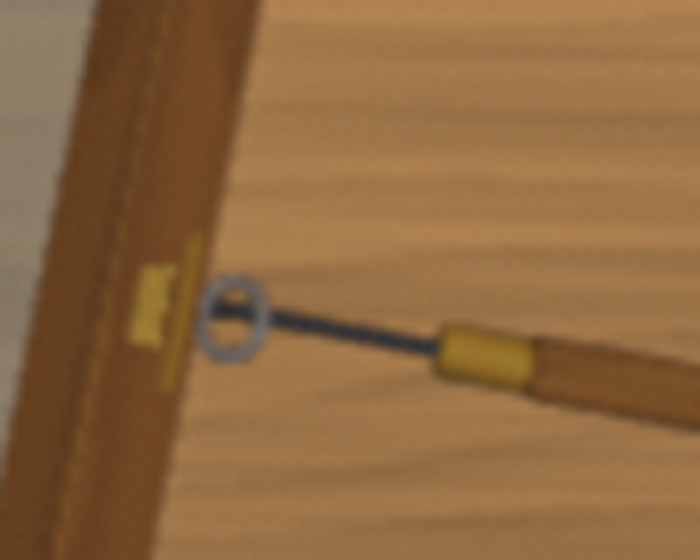

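View pics/s5z.png

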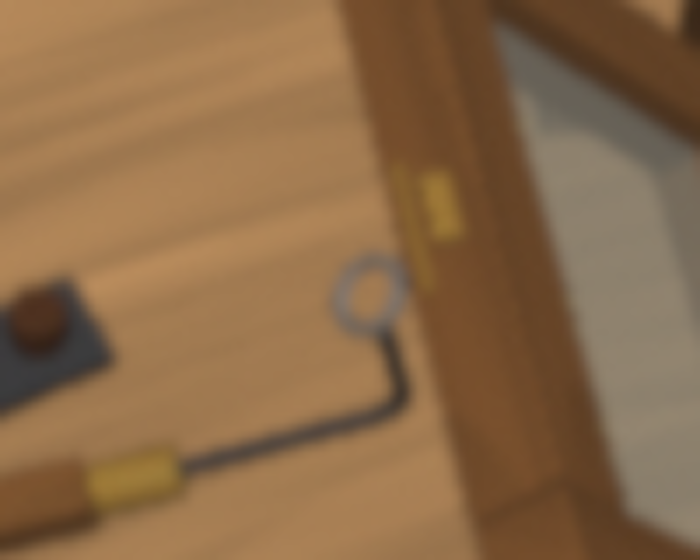

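```bash
python3 - <<'E'
from h import *
s=r.sense(); R0=toolrot(s); p=up(R0)
H=s['tool_pos']+R0.apply(HT)
for k in (25,47,72): 
  P=H+k*p
  for cam,x,y in [('top',240,180),('side',280,110)]:
    q=proj(cam,P); print(k,cam,np.round([(q[0]-x+.43)*7,(q[1]-y+.43)*7]))
E
```

```text
25 top [224. 306.]
25 side [375. 336.]
47 top [232. 309.]
47 side [366. 306.]
72 top [241. 312.]
72 side [355. 270.]
```

The ring and prong line up in both views: the prong shows inside the ring at (225,308) in the top zoom and directly beneath it in the side zoom. Raising along the prong.

```bash
python3 -m crank '[[[0,0,-0.006,0,0,0],[0,0,-0.013,0,0,0],[0,0,-0.02,0,0,0],[0,0,-0.027,0,0,0],[0,0,-0.034,0,0,0],[0,0,-0.034,0,0,0]]]' - 120
python3 look.py 6 240 180 280 110
```

```text
time: 9.88
tool_pos: [470.7, -119.3, 108.8]
tcp_rot: [179.9, -10.9, 80.1]
ft_force: [1.0, 0.5, -2.8]
finger_gap: 21.4
9.875 [ 470.7 -119.3  108.8] [179.9 -10.9  80.1] 21.4 [ 1.   0.5 -2.8] [-0.2   0.02  0.02]
top hook [272.2 223.3] zoom [228. 306.]
top tip [273.5 223.8] zoom [237. 309.]
top base [270.5 222.7] zoom [216. 302.]
side hook [332.6 155.8] zoom [371. 324.]
side tip [331.  150.8] zoom [360. 289.]
side base [334.6 162.4] zoom [385. 370.]
```

View pics/t6z.png

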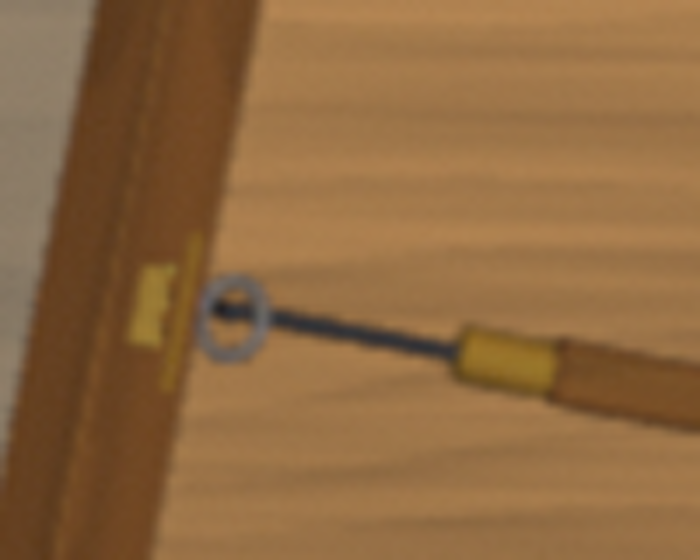

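View pics/s6z.png

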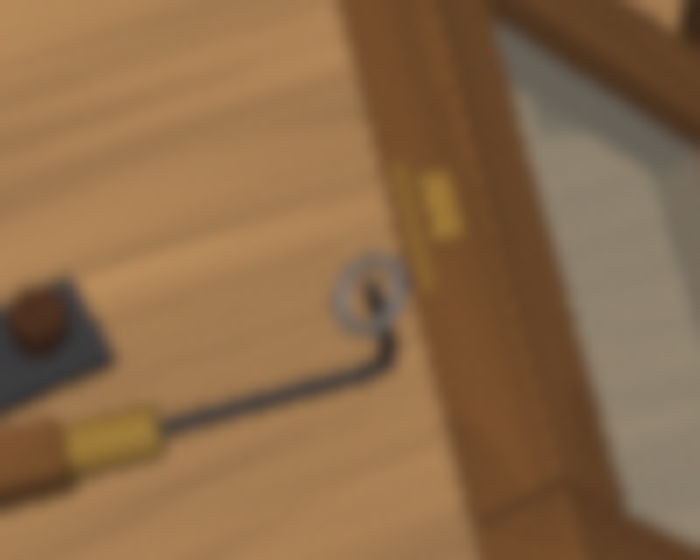

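```bash
python3 -m crank '[[[-0.001,-0.0015,-0.005,0,0,0],[-0.001,-0.0015,-0.01,0,0,0],[-0.001,-0.0015,-0.015,0,0,0],[-0.001,-0.0015,-0.02,0,0,0],[-0.001,-0.0015,-0.02,0,0,0]]]' - 120
python3 look.py 7 240 180 280 110
```

```text
time: 10.6
tool_pos: [468.3, -123.7, 128.1]
tcp_rot: [179.9, -10.9, 80.1]
ft_force: [0.1, -0.1, -2.5]
finger_gap: 21.8
10.6 [ 468.3 -123.7  128.1] [179.9 -10.9  80.1] 21.8 [ 0.1 -0.1 -2.5] [-0.14 -0.02  0.02]
top hook [273.5 224.4] zoom [237. 314.]
top tip [274.8 225. ] zoom [247. 318.]
top base [271.7 223.8] zoom [225. 309.]
side hook [330.8 151.4] zoom [359. 293.]
side tip [329.2 146.2] zoom [347. 257.]
side base [332.9 158.3] zoom [374. 341.]
```

View pics/t7z.png

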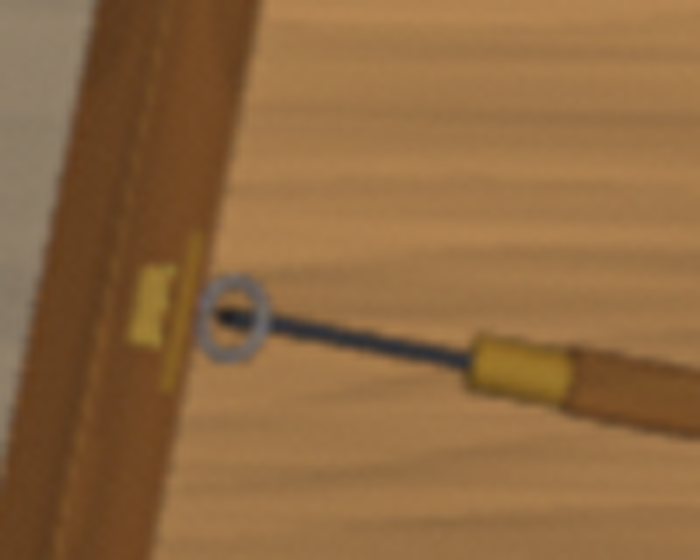

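View pics/s7z.png

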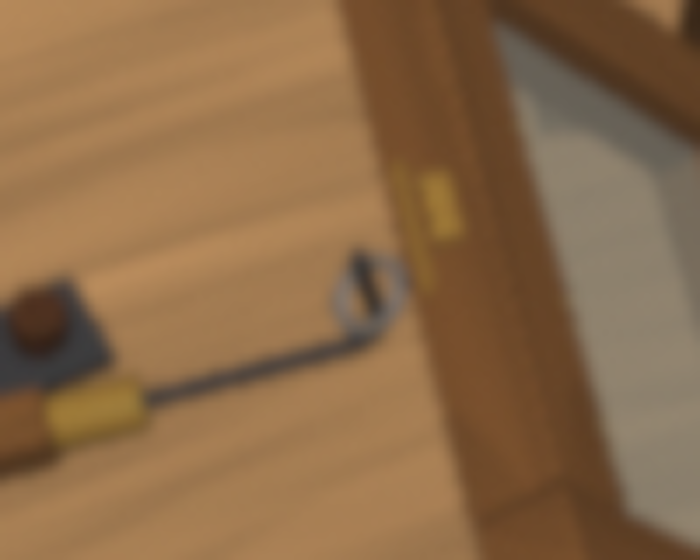

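```bash

cat > path.py <<'E'
import sys,json
from h import *
# base hook (model coords) at hooked state
s0=json.load(open('s0.json')) if len(sys.argv)>1 and sys.argv[1]!='init' else None
if s0 is None:
    s=r.sense(); H=s['tool_pos']+toolrot(s).apply(HT); json.dump(H.tolist(),open('s0.json','w')); s0=H.tolist()
    aa=sys.argv[2:]
else: aa=sys.argv[1:]
a0=np.radians(40.3); Rt=Rp(YAW,11)
for t in aa:
    a,sl=t.split(','); H=np.array(s0)+eye(np.radians(float(a)))-eye(a0)+float(sl)*XW
    print(t,np.round(delta(tcp_for(H,Rt),Rt),4).tolist())
E
python3 path.py init 40.3,2 40.3,4 40,5 39.5,6 39,6 38,6 37,6 36,6 35,6 34,6
```

```text
40.3,2 [0.002, -0.0001, 0.0006, 0.0011, 0.0009, 0.0002]
40.3,4 [0.004, -0.0001, 0.001, 0.0011, 0.0009, 0.0002]
40,5 [0.006, -0.0001, 0.0004, 0.0011, 0.0009, 0.0002]
39.5,6 [0.0087, -0.0001, -0.0006, 0.0011, 0.0009, 0.0002]
39,6 [0.0105, -0.0001, -0.0018, 0.0011, 0.0009, 0.0002]
38,6 [0.014, -0.0001, -0.0042, 0.0011, 0.0009, 0.0002]
37,6 [0.0176, -0.0001, -0.0065, 0.0011, 0.0009, 0.0002]
36,6 [0.0212, -0.0001, -0.0088, 0.0011, 0.0009, 0.0002]
35,6 [0.0249, -0.0001, -0.0109, 0.0011, 0.0009, 0.0002]
34,6 [0.0286, -0.0001, -0.0131, 0.0011, 0.0009, 0.0002]
```

```bash
python3 -m crank '[[[0.002,0,0.0006,0,0,0],[0.004,0,0.001,0,0,0],[0.006,0,0.0004,0,0,0],[0.0085,0,-0.0006,0,0,0],[0.0105,0,-0.0018,0,0,0],[0.014,0,-0.0042,0,0,0],[0.0176,0,-0.0065,0,0,0],[0.0212,0,-0.0088,0,0,0],[0.0249,0,-0.0109,0,0,0],[0.0286,0,-0.0131,0,0,0]]]' - 120
python3 look.py 8 240 180 280 110; python3 path.py 33,6 32,6 31,6 30,6 29,6 28,6 27,6 26,6 25,6 24,6
```

```text
time: 11.95
tool_pos: [472.0, -98.9, 145.5]
tcp_rot: [180.0, -10.9, 80.1]
ft_force: [-0.7, -4.7, -4.1]
finger_gap: 21.7
11.95 [472.  -98.9 145.5] [180.  -10.9  80.1] 21.7 [-0.7 -4.7 -4.1] [-1.09  0.21  0.02]
top hook [261.8 222.5] zoom [156. 301.]
top tip [262.9 223. ] zoom [163. 304.]
top base [260.4 221.9] zoom [146. 296.]
side hook [341.5 145.7] zoom [434. 253.]
side tip [340.2 140.3] zoom [424. 215.]
side base [343.4 152.8] zoom [447. 303.]
33,6 [0.0041, -0.0001, -0.0019, 0.0013, 0.002, 0.0003]
32,6 [0.0078, -0.0001, -0.0039, 0.0013, 0.002, 0.0003]
31,6 [0.0116, -0.0001, -0.0058, 0.0013, 0.002, 0.0003]
30,6 [0.0155, -0.0001, -0.0077, 0.0013, 0.002, 0.0003]
29,6 [0.0193, -0.0001, -0.0095, 0.0013, 0.002, 0.0003]
28,6 [0.0232, -0.0001, -0.0112, 0.0013, 0.002, 0.0003]
27,6 [0.0272, -0.0001, -0.0129, 0.0013, 0.002, 0.0003]
26,6 [0.0311, -0.0001, -0.0145, 0.0013, 0.002, 0.0003]
25,6 [0.0351, -0.0001, -0.016, 0.0013, 0.002, 0.0003]
24,6 [0.0391, -0.0001, -0.0175, 0.0013, 0.002, 0.0003]
```

View pics/s8z.png

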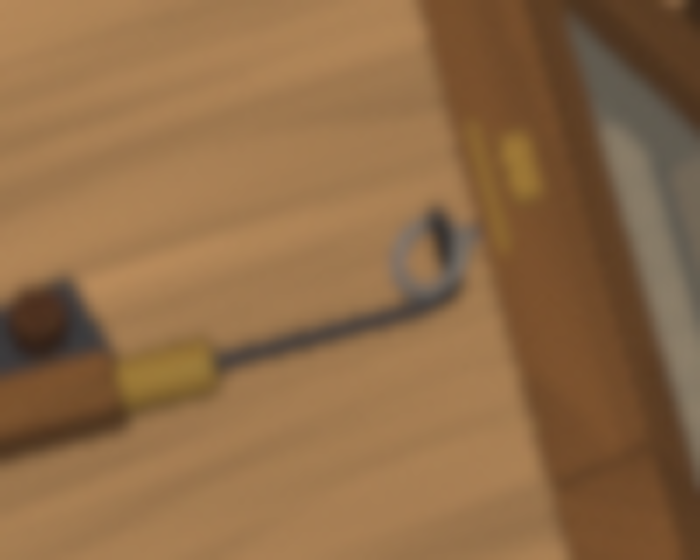

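```bash
python3 -m crank '[[[0.0041,0,-0.001,0,0,0],[0.0078,0,-0.0025,0,0,0],[0.0116,0,-0.004,0,0,0],[0.0155,0,-0.0055,0,0,0],[0.0193,0,-0.007,0,0,0],[0.0232,0,-0.0085,0,0,0],[0.0272,0,-0.01,0,0,0],[0.0311,0,-0.0115,0,0,0],[0.0351,0,-0.013,0,0,0],[0.0391,0,-0.0145,0,0,0]]]' - 120
python3 look.py 9 210 170 310 90; python3 path.py 23,6 22,6 21,6 20,6 19,6 18,6 17,6 16,6 15,6 14,6
```

```text
time: 13.3
tool_pos: [478.3, -63.3, 167.5]
tcp_rot: [179.9, -10.9, 80.1]
ft_force: [-2.0, -4.1, -3.8]
finger_gap: 21.9
13.3 [478.3 -63.3 167.5] [179.9 -10.9  80.1] 21.9 [-2.  -4.1 -3.8] [-0.86  0.1  -0.03]
top hook [244.6 219.3] zoom [245. 348.]
top tip [245.2 219.7] zoom [249. 351.]
top base [243.8 218.8] zoom [239. 345.]
side hook [357.4 138. ] zoom [335. 339.]
side tip [356.4 132.4] zoom [328. 300.]
side base [358.8 145.5] zoom [345. 392.]
23,6 [0.0035, -0.0002, -0.0041, 0.0015, 0.0017, 0.0009]
22,6 [0.0075, -0.0002, -0.0054, 0.0015, 0.0017, 0.0009]
21,6 [0.0116, -0.0001, -0.0067, 0.0015, 0.0017, 0.0009]
20,6 [0.0157, -0.0001, -0.0079, 0.0015, 0.0017, 0.0009]
19,6 [0.0199, -0.0001, -0.009, 0.0015, 0.0017, 0.0009]
18,6 [0.024, -0.0001, -0.01, 0.0015, 0.0017, 0.0009]
17,6 [0.0282, -0.0001, -0.0109, 0.0015, 0.0017, 0.0009]
16,6 [0.0323, -0.0001, -0.0118, 0.0015, 0.0017, 0.0009]
15,6 [0.0365, -0.0001, -0.0126, 0.0015, 0.0017, 0.0009]
14,6 [0.0407, -0.0001, -0.0134, 0.0015, 0.0017, 0.0009]
```

View pics/s9z.png

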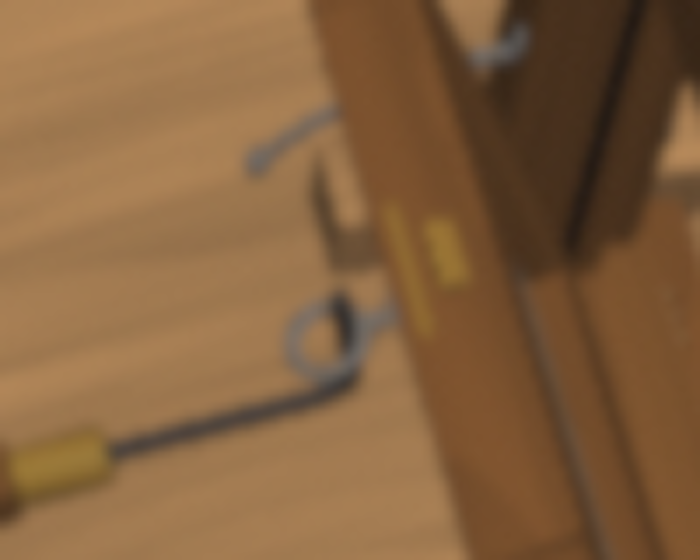

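```bash
python3 -m crank '[[[0.0035,0,-0.0012,0,0,0],[0.0075,0,-0.0024,0,0,0],[0.0116,0,-0.0037,0,0,0],[0.0157,0,-0.0049,0,0,0],[0.0199,0,-0.006,0,0,0],[0.024,0,-0.007,0,0,0],[0.0282,0,-0.008,0,0,0],[0.0323,0,-0.0088,0,0,0],[0.0365,0,-0.0096,0,0,0],[0.0407,0,-0.0104,0,0,0]]]' - 120
python3 look.py 10 190 170 330 80; python3 path.py 13,6 12,6 11,6 10,6 9,6 8,6 7,6 6,6 5,6 4,6
```

```text
time: 14.65
tool_pos: [485.0, -25.2, 185.7]
tcp_rot: [179.9, -10.9, 80.1]
ft_force: [-0.8, -4.0, -4.8]
finger_gap: 21.7
14.65 [485.  -25.2 185.7] [179.9 -10.9  80.1] 21.7 [-0.8 -4.  -4.8] [-1.15  0.16  0.01]
top hook [225.7 215.9] zoom [253. 324.]
top tip [225.8 216.2] zoom [253. 326.]
top base [225.5 215.5] zoom [252. 321.]
side hook [374.7 130.8] zoom [316. 359.]
side tip [374.1 124.9] zoom [312. 318.]
side base [375.6 138.6] zoom [322. 413.]
13,6 [0.0035, -0.0003, -0.0034, 0.0019, 0.0009, 0.0013]
12,6 [0.0077, -0.0002, -0.004, 0.0019, 0.0009, 0.0013]
11,6 [0.012, -0.0002, -0.0045, 0.0019, 0.0009, 0.0013]
10,6 [0.0162, -0.0002, -0.005, 0.0019, 0.0009, 0.0013]
9,6 [0.0204, -0.0002, -0.0053, 0.0019, 0.0009, 0.0013]
8,6 [0.0247, -0.0002, -0.0056, 0.0019, 0.0009, 0.0013]
7,6 [0.029, -0.0002, -0.0058, 0.0019, 0.0009, 0.0013]
6,6 [0.0332, -0.0002, -0.006, 0.0019, 0.0009, 0.0013]
5,6 [0.0375, -0.0002, -0.006, 0.0019, 0.0009, 0.0013]
4,6 [0.0418, -0.0002, -0.006, 0.0019, 0.0009, 0.0013]
```

View pics/s10z.png

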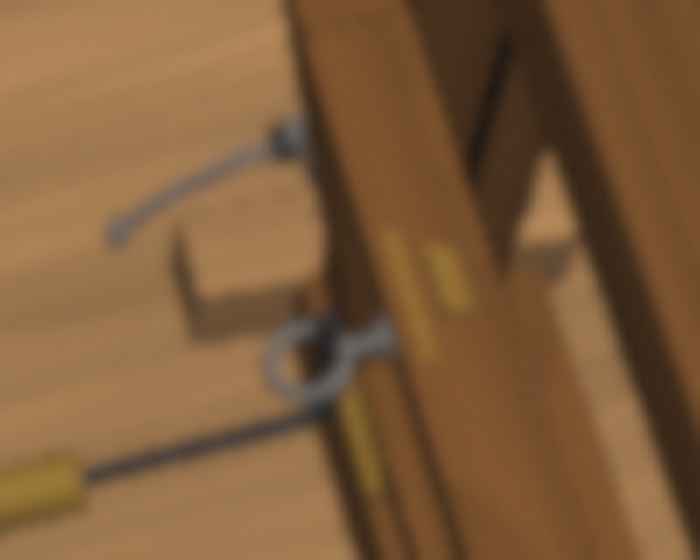

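View pics/t10z.png

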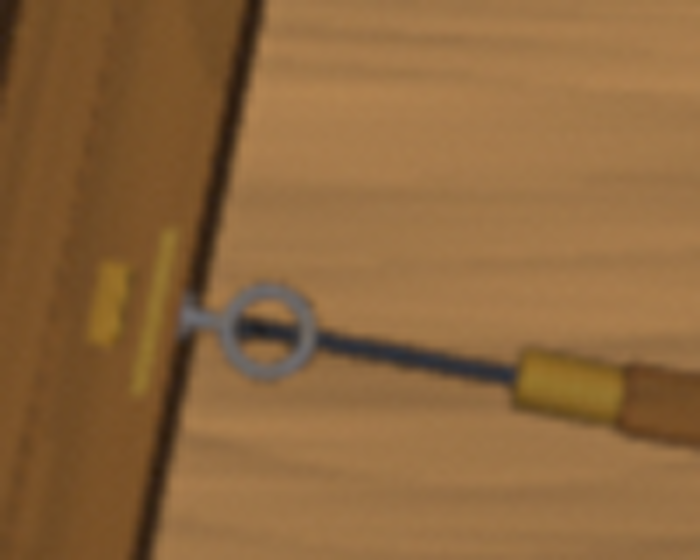

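```bash
python3 -m crank '[[[0.0035,0,-0.0006,0,0,0],[0.0077,0,-0.0012,0,0,0],[0.012,0,-0.0017,0,0,0],[0.0162,0,-0.0022,0,0,0],[0.0204,0,-0.0025,0,0,0],[0.0242,0,-0.0028,0,0,0],[0.0275,0,-0.003,0,0,0],[0.03,0,-0.0031,0,0,0],[0.032,0,-0.0032,0,0,0],[0.034,0,-0.0032,0,0,0]]]' - 120
python3 look.py 11 170 170 340 80; python3 path.py 5,6 4.5,6 4,6 3.5,6 3,6 2.5,6 2,6 1.5,6 1,6 0,6
```

```text
time: 16.0
tool_pos: [490.8, 7.6, 195.6]
tcp_rot: [179.9, -10.9, 80.2]
ft_force: [0.2, -2.3, -3.4]
finger_gap: 21.8
16.0 [490.8   7.6 195.6] [179.9 -10.9  80.2] 21.8 [ 0.2 -2.3 -3.4] [-1.    0.19  0.  ]
top hook [209.4 212.8] zoom [279. 303.]
top tip [209. 213.] zoom [276. 304.]
top base [209.8 212.5] zoom [282. 301.]
side hook [389.6 125.9] zoom [350. 324.]
side tip [389.3 119.8] zoom [348. 282.]
side base [390.  133.9] zoom [353. 380.]
5,6 [0.0032, -0.0002, -0.0028, 0.002, 0.0005, 0.0015]
4.5,6 [0.0053, -0.0002, -0.0028, 0.002, 0.0005, 0.0015]
4,6 [0.0075, -0.0002, -0.0028, 0.002, 0.0005, 0.0015]
3.5,6 [0.0096, -0.0002, -0.0028, 0.002, 0.0005, 0.0015]
3,6 [0.0117, -0.0002, -0.0027, 0.002, 0.0005, 0.0015]
2.5,6 [0.0139, -0.0002, -0.0027, 0.002, 0.0005, 0.0015]
2,6 [0.016, -0.0002, -0.0026, 0.002, 0.0005, 0.0015]
1.5,6 [0.0181, -0.0002, -0.0025, 0.002, 0.0005, 0.0015]
1,6 [0.0202, -0.0002, -0.0023, 0.002, 0.0005, 0.0015]
0,6 [0.0245, -0.0002, -0.002, 0.002, 0.0005, 0.0015]
```

View pics/s11z.png

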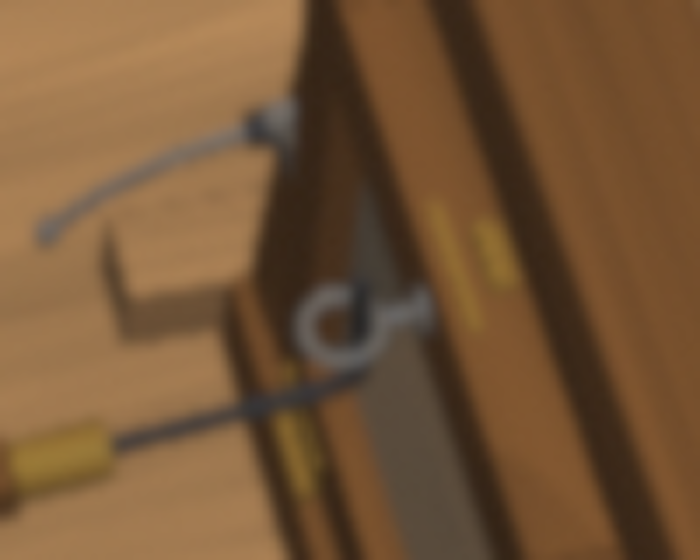

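View pics/t11z.png

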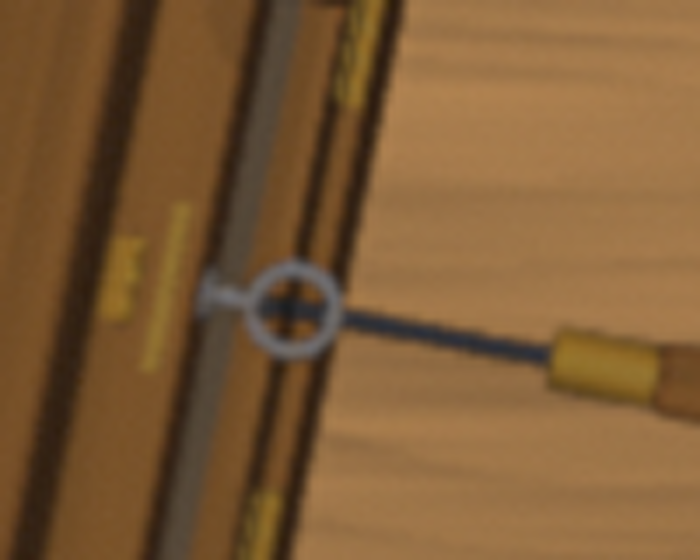

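```bash
python3 -m crank '[[[0.0015,0,0,0,0,0],[0.003,0,0,0,0,0],[0.0045,0,0,0,0,0],[0.006,0,0,0,0,0],[0.007,0,0,0,0,0],[0.008,0,0,0,0,0]]]' - 120; python3 -m crank '[[[0.001,0,0,0,0,0],[0.002,0,0,0,0,0],[0.003,0,0,0,0,0],[0.004,0,0,0,0,0]]]' - 120;  python3 -c "
from h import *
s=r.sense();print(s['ft_force'],s['wrist_torque'])"; python3 path.py 2,6 0,6
```

```text
time: 16.85
tool_pos: [492.3, 15.5, 197.2]
tcp_rot: [179.9, -11.0, 80.2]
ft_force: [-0.7, -2.6, -4.4]
finger_gap: 21.7
time: 17.35
tool_pos: [493.0, 19.5, 198.0]
tcp_rot: [179.9, -11.0, 80.2]
ft_force: [0.3, -2.7, -4.0]
finger_gap: 21.9
[ 0.31023046 -2.70492268 -3.95040315] [-0.91967354  0.11285814 -0.09997754]
2,6 [0.0038, -0.0002, -0.0026, 0.0019, 0.0005, 0.0015]
0,6 [0.0124, -0.0002, -0.002, 0.0019, 0.0005, 0.0015]
```

```bash
python3 -m crank '[[[0.001,0,0,0,0,0],[0.002,0,0,0,0,0],[0.003,0,0,0,0,0],[0.004,0,0,0,0,0]]]' - 120; python3 -m crank '[[[0.0008,0,0,0,0,0],[0.0016,0,0,0,0,0],[0.0024,0,0,0,0,0]]]' - 120;  python3 -c "
from h import *
s=r.sense();print(s['ft_force'],s['wrist_torque'])"; python3 path.py 2,6 0,6
```

```text
time: 17.85
tool_pos: [493.2, 22.0, 198.2]
tcp_rot: [179.9, -10.8, 80.1]
ft_force: [-2.4, -12.0, -6.6]
finger_gap: 22.0
time: 18.23
tool_pos: [493.2, 22.8, 198.1]
tcp_rot: [180.0, -10.6, 80.1]
ft_force: [-2.8, -10.1, -6.5]
finger_gap: 22.1
[ -2.83935448 -10.11812343  -6.47842851] [-2.1032034   0.38495137  0.06216653]
2,6 [0.0006, 0.0001, -0.0031, 0.0008, 0.0061, -0.0003]
0,6 [0.0091, 0.0001, -0.0026, 0.0008, 0.0061, -0.0003]
```

```bash
python3 -m crank '[[[0.0015,0,0,0,0.003,0],[0.003,0,0,0,0.006,0],[0.004,0,0,0,0.006,0],[0.005,0,0,0,0.006,0],[0.006,0,0,0,0.006,0]]]' - 120; python3 look.py 12 160 170 350 80;python3 path.py 2,6 0,6
```

```text
time: 18.85
tool_pos: [493.5, 26.4, 198.3]
tcp_rot: [-180.0, -10.8, 80.0]
ft_force: [-2.9, -13.9, -7.2]
finger_gap: 21.8
18.85 [493.5  26.4 198.3] [-180.   -10.8   80. ] 21.8 [ -2.9 -13.9  -7.2] [-2.67  0.48  0.12]
top hook [200.2 210.9] zoom [285. 289.]
top tip [199.6 211. ] zoom [280. 290.]
top base [201.1 210.7] zoom [290. 288.]
side hook [398.1 124.2] zoom [339. 312.]
side tip [398.  118.1] zoom [339. 269.]
side base [398.1 132.2] zoom [340. 369.]
2,6 [-0.0033, 0.0004, -0.0035, -0.0002, 0.0036, -0.0015]
0,6 [0.0052, 0.0004, -0.003, -0.0002, 0.0036, -0.0015]
```

View pics/s12z.png

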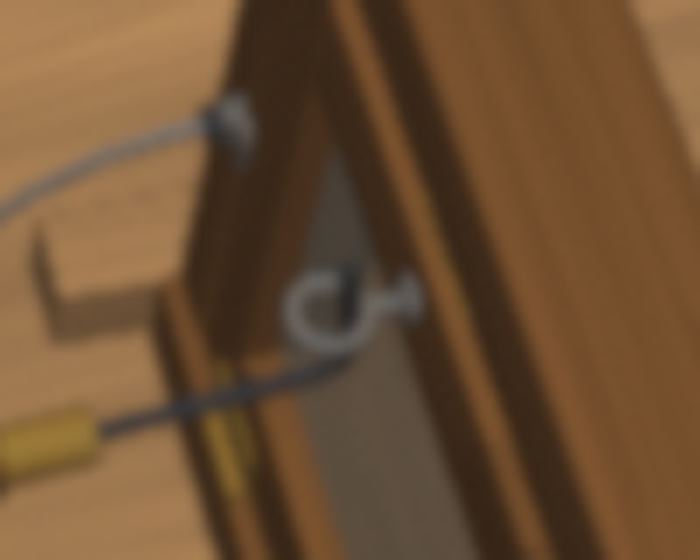

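View pics/t12z.png

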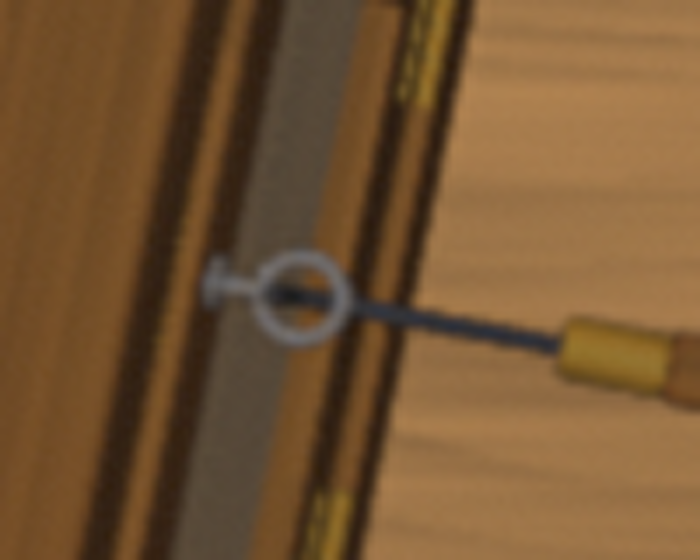

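```bash
python3 -m crank '[[[0.0015,0,0,0,0.003,0],[0.0025,0,0,0,0.003,0],[0.0035,0,0,0,0.003,0],[0.0045,0,0,0,0.003,0]]]' - 120; python3 path.py 2,6 0,6;  python3 -c "
from h import *
s=r.sense();print(s['ft_force'],s['wrist_torque'])"
```

```text
time: 19.45
tool_pos: [494.1, 30.2, 199.1]
tcp_rot: [-180.0, -10.9, 80.0]
ft_force: [-2.6, -11.7, -4.3]
finger_gap: 21.5
2,6 [-0.0069, 0.0005, -0.0035, -0.0004, 0.0023, -0.0019]
0,6 [0.0016, 0.0005, -0.003, -0.0004, 0.0023, -0.0019]
[ -2.55937219 -11.72340512  -4.27843238] [-1.82390322  0.31347964  0.15605956]
```

```bash
python3 -m crank '[[[0.001,0,0,0,0,0],[0.002,0,0,0,0,0],[0.002,0,0,0,0,0]]]' - 120; python3 path.py 0,6;   python3 -m crank '[[[0.001,0,0,0,0,0],[0.002,0,0,0,0,0],[0.002,0,0,0,0,0]]]' - 120;  python3 look.py 13 160 170 350 80;python3 path.py 0,6
```

```text
time: 19.82
tool_pos: [494.1, 30.3, 199.0]
tcp_rot: [-179.9, -10.7, 79.9]
ft_force: [-2.8, -13.8, -3.5]
finger_gap: 21.8
0,6 [0.0015, 0.0005, -0.0031, -0.0008, 0.0056, -0.0029]
time: 20.2
tool_pos: [494.0, 30.3, 199.1]
tcp_rot: [-179.9, -10.5, 79.9]
ft_force: [-4.2, -15.2, -4.3]
finger_gap: 21.6
20.2 [494.   30.3 199.1] [-179.9  -10.5   79.9] 21.6 [ -4.2 -15.2  -4.3] [-1.94  0.41  0.29]
top hook [198.3 210.2] zoom [271. 285.]
top tip [197.5 210.3] zoom [266. 285.]
top base [199.3 210.1] zoom [278. 284.]
side hook [400.  124.2] zoom [353. 312.]
side tip [400.  118.1] zoom [353. 269.]
side base [399.9 132.2] zoom [352. 369.]
0,6 [0.0015, 0.0006, -0.0031, -0.0011, 0.009, -0.0039]
```

View pics/s13z.png

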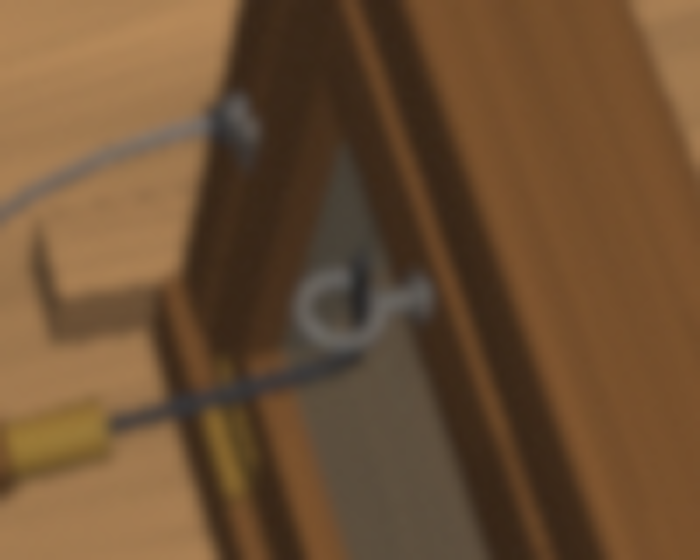

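View pics/t13z.png

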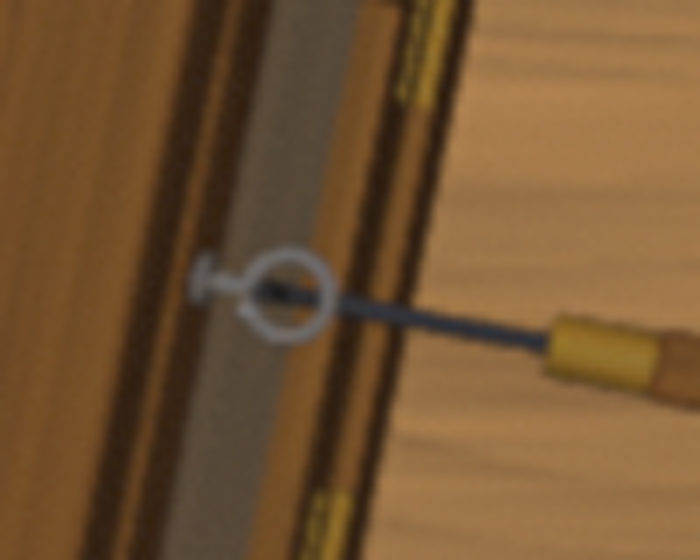

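```bash
python3 -m crank '[[[0.001,0,0,0,0.004,0.002],[0.002,0,0,0,0.006,0.003],[0.003,0,0,0,0.006,0.003],[0.003,0,0,0,0.006,0.003]]]' - 120; python3 -m crank '[[[0.002,0,0,0,0,0],[0.003,0,0,0,0,0],[0.003,0,0,0,0,0]]]' - 120;  python3 look.py 14 160 170 350 80
```

```text
time: 20.8
tool_pos: [493.7, 30.6, 198.8]
tcp_rot: [-179.8, -10.5, 79.6]
ft_force: [-5.5, -18.8, -5.3]
finger_gap: 21.7
time: 21.18
tool_pos: [493.4, 30.7, 198.6]
tcp_rot: [-179.7, -10.3, 79.6]
ft_force: [-4.7, -21.1, -5.4]
finger_gap: 22.1
21.175 [493.4  30.7 198.6] [-179.7  -10.3   79.6] 22.1 [ -4.7 -21.1  -5.4] [-2.55  0.6   0.61]
top hook [198.2 209.8] zoom [271. 282.]
top tip [197.4 209.8] zoom [265. 282.]
top base [199.3 209.7] zoom [278. 281.]
side hook [400.2 124.8] zoom [355. 317.]
side tip [400.4 118.7] zoom [355. 274.]
side base [400.1 132.8] zoom [354. 373.]
```

View pics/t14z.png

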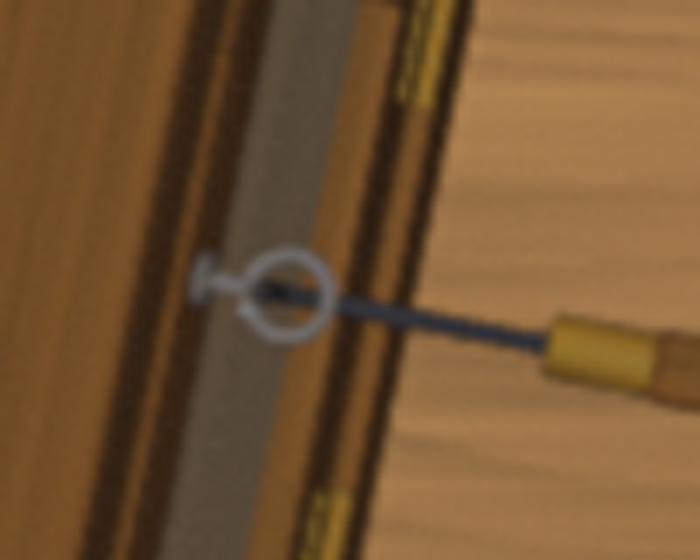

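```bash
python3 -m crank '[[[-0.001,0,0,0,0.003,0.002],[-0.003,0,0,0,0.006,0.004],[-0.005,0,0,0,0.011,0.008],[-0.005,0,0,0,0.011,0.008],[-0.005,0,0,0,0.011,0.008]]]' - 120; python3 look.py 15 160 170 350 80
```

```text
time: 21.9
tool_pos: [492.6, 26.0, 197.8]
tcp_rot: [-179.6, -10.9, 79.1]
ft_force: [-0.6, 0.1, -2.3]
finger_gap: 21.9
21.9 [492.6  26.  197.8] [-179.6  -10.9   79.1] 21.9 [-0.6  0.1 -2.3] [-0.15  0.06 -0.02]
top hook [200.9 209.3] zoom [289. 278.]
top tip [200.3 209.4] zoom [285. 279.]
top base [201.7 209.2] zoom [295. 278.]
side hook [398.2 125.5] zoom [340. 321.]
side tip [398.1 119.4] zoom [340. 279.]
side base [398.2 133.4] zoom [341. 377.]
```

View pics/t15z.png

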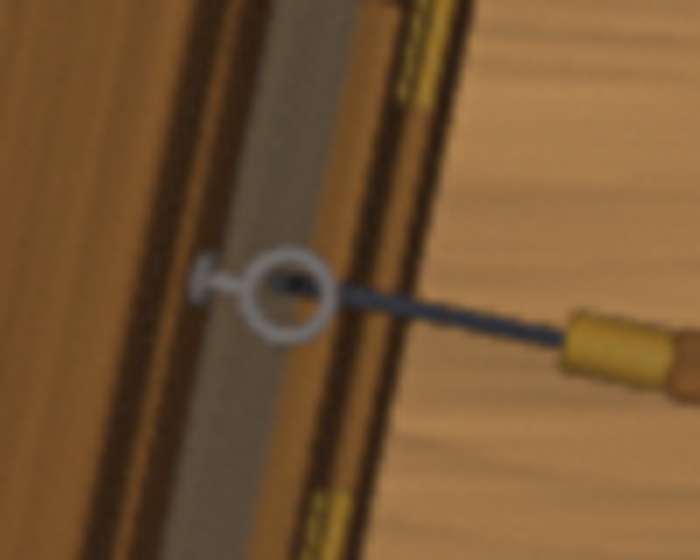

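View pics/s15z.png

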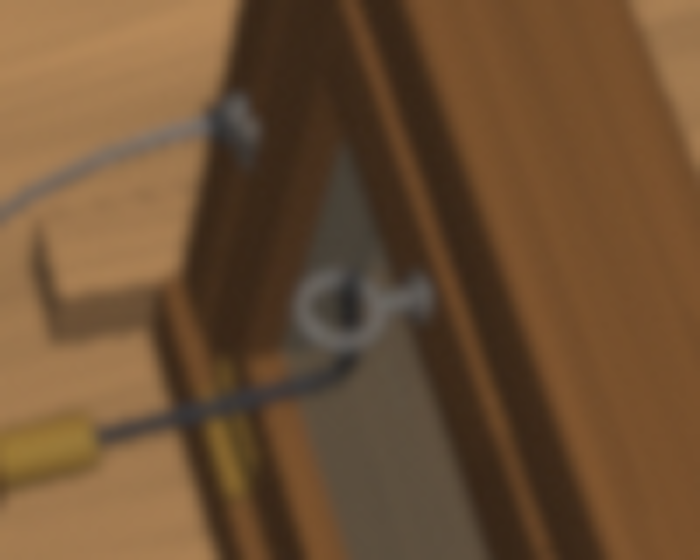

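```bash
python3 -m crank '[[[0,0,0,0,0,-0.007],[0,0,0,0,0,-0.014],[0,0,0.005,0,0,-0.014],[0,0,0.011,0,0,-0.014],[0,0,0.018,0,0,-0.014],[0,0,0.025,0,0,-0.014]]]' - 120; python3 look.py 16 160 170 350 80
```

```text
time: 22.75
tool_pos: [493.1, 30.8, 172.5]
tcp_rot: [-179.8, -10.9, 79.9]
ft_force: [0.4, 0.4, -2.3]
finger_gap: 21.8
22.75 [493.1  30.8 172.5] [-179.8  -10.9   79.9] 21.8 [ 0.4  0.4 -2.3] [-0.19  0.08  0.01]
top hook [201.1 211. ] zoom [291. 290.]
top tip [200.6 211.1] zoom [287. 291.]
top base [201.9 210.9] zoom [296. 289.]
side hook [397.8 130. ] zoom [337. 353.]
side tip [397.7 124.2] zoom [337. 312.]
side base [397.8 137.6] zoom [338. 406.]
```

View pics/t16z.png

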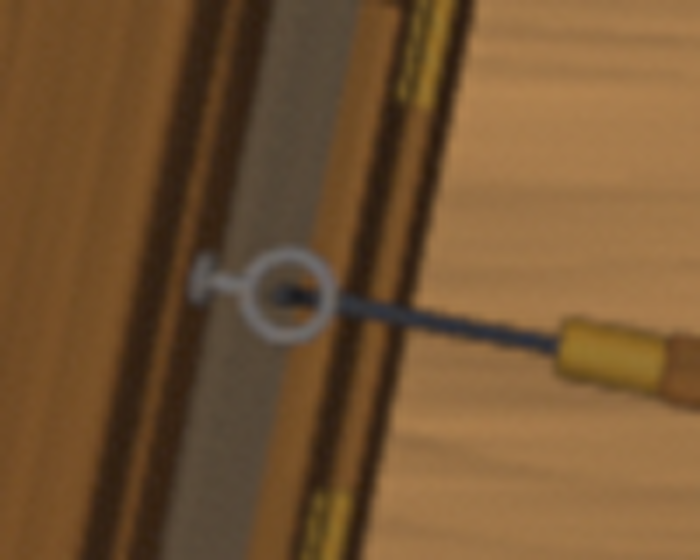

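View pics/s16z.png

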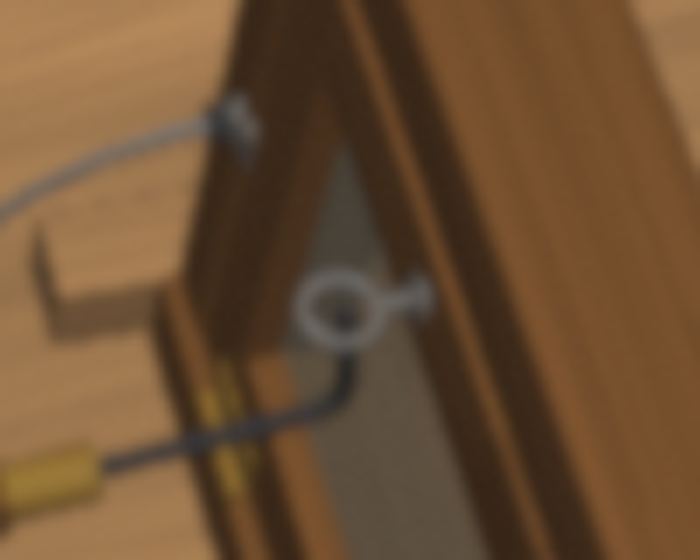

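```bash
python3 -m crank '[[[0,0,0.006,0,0,0],[-0.001,0,0.014,0,0,0],[-0.002,0,0.022,0,0,0],[-0.003,0,0.03,0,0,0],[-0.006,0,0.032,0,0,0],[-0.015,0,0.032,0,0,0],[-0.03,0,0.032,0,0,0],[-0.06,0,0.032,0,0,0],[-0.09,0,0.03,0,0,0],[-0.12,0,0.03,0,0,0]]]' - 120; python3 look.py 17 160 170 350 80
python3 - <<'E'
from h import *
snap('side','side17');p,d=snap('top','top17')
P=cloud('top',d); T=[(569,-217,10),(569,-217,3)]
# target lay: original place, yaw 76
print(delta([569,-218,110],Rp(76,0)), delta([569,-218,6],Rp(76,0)))
E
```

```text
time: 24.1
tool_pos: [472.5, -81.4, 120.0]
tcp_rot: [-179.7, -10.9, 79.9]
ft_force: [-0.0, -0.6, -2.9]
finger_gap: 22.1
24.1 [472.5 -81.4 120. ] [-179.7  -10.9   79.9] 22.1 [-0.  -0.6 -2.9] [-0.18  0.04  0.01]
top hook [255.4 221.6] zoom [671. 364.]
top tip [256.2 221.9] zoom [677. 367.]
top base [254.2 221.1] zoom [663. 361.]
side hook [347.8 149.7] zoom [-12. 491.]
side tip [346.6 144.6] zoom [-21. 455.]
side base [349.4 156.5] zoom [ -1. 538.]
[-0.118, 0.1193, -0.0135, -0.0122, -0.1902, 0.0663] [-0.1377, 0.1199, 0.0886, -0.0122, -0.1902, 0.0663]
```

View pics/side17.png

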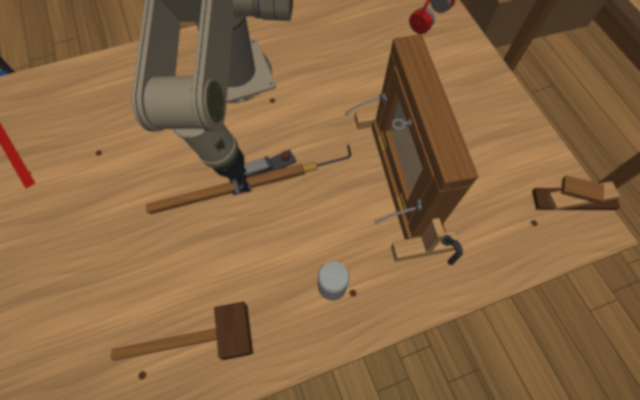

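View pics/t17z.png

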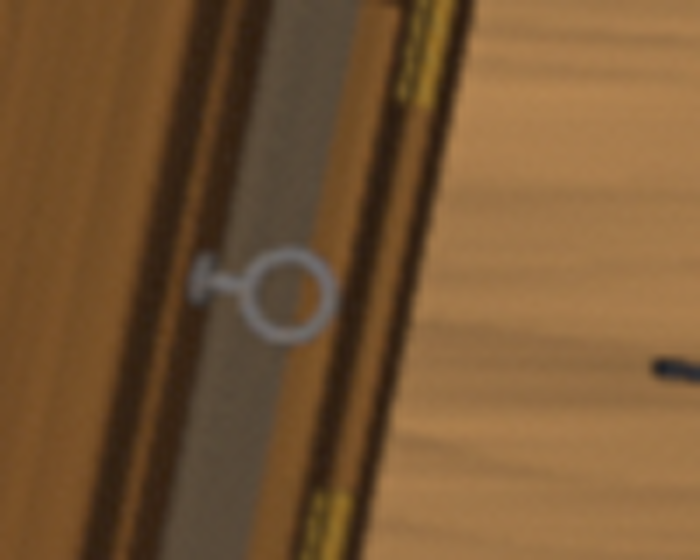

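The sash stays shut with the ring still at (288,296), and the pole is free. Carrying the pole back to the clear spot and levelling it.

```bash
python3 -m crank '[[[-0.012,0.012,-0.0015,-0.001,-0.02,0.007],[-0.03,0.03,-0.0035,-0.003,-0.05,0.017],[-0.048,0.048,-0.0055,-0.005,-0.08,0.027],[-0.066,0.066,-0.0075,-0.007,-0.11,0.037],[-0.084,0.084,-0.0095,-0.009,-0.14,0.047],[-0.1,0.1,-0.0115,-0.011,-0.17,0.057],[-0.112,0.114,-0.013,-0.012,-0.185,0.064],[-0.118,0.1193,-0.0135,-0.0122,-0.1902,0.0663],[-0.118,0.1193,-0.0135,-0.0122,-0.1902,0.0663]]]' - 120
python3 - <<'E'
from h import *
s=r.sense(); print(s['time'],s['tool_pos'],s['tcp_rot'])
R0=toolrot(s)
p,d=snap('side','side18'); P=cloud('side',d)
# stick height vs along
u=(P-s['tool_pos'])@R0.as_matrix(); X=u[...,0];Y=u[...,1];Z=u[...,2]
for lo,hi in [(-260,-220),(-220,-180),(-180,-120),(50,90),(90,120),(120,145)]:
    m=(X>lo)&(X<hi)&(abs(Y)<9)&(Z>-45)&(Z<25); print(lo,hi,m.sum(),np.median(Z[m]) if m.sum() else None)
print(delta([569,-218,20],Rp(76,0)),delta([569,-218,3],Rp(76,0)))
E
```

```text
time: 25.42
tool_pos: [569.3, -218.0, 109.8]
tcp_rot: [-180.0, 0.0, 76.0]
ft_force: [0.3, -0.2, -1.2]
finger_gap: 21.6
25.425 [ 569.34043437 -217.98435372  109.84949915] [-1.79992790e+02  4.09059183e-04  7.60167543e+01]
-260 -220 124 -21.976993408075103
-220 -180 125 -21.629158384601688
-180 -120 179 -21.515655731921
50 90 121 -21.899930889829545
90 120 84 -22.286303370948183
120 145 77 -22.14802172376166
[-0.0004, 0.0001, 0.0898, -0.0004, -0.0003, 0.0004] [-0.0004, 0.0001, 0.1068, -0.0004, -0.0003, 0.0004]
```

View pics/side18.png

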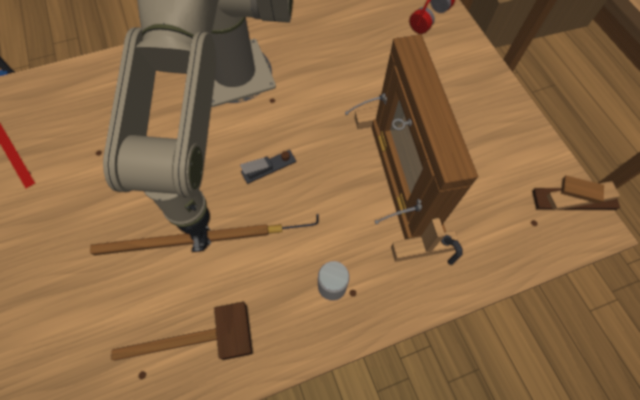

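```bash
python3 -m crank '[[[0,0,0.02,0,0,0],[0,0,0.045,0,0,0],[0,0,0.07,0,0,0],[0,0,0.085,0,0,0],[0,0,0.094,0,0,0],[0,0,0.099,0,0,0],[0,0,0.102,0,0,0],[0,0,0.103,0,0,0],[0,0,0.103,0,0,0]]]' - 120; python3 -m crank '[[[0,0,0.001,0,0,0],[0,0,0.002,0,0,0],[0,0,0.002,0,0,0]]]' - 120
```

```text
time: 26.6
tool_pos: [569.3, -217.8, 7.3]
tcp_rot: [180.0, -0.0, 76.0]
ft_force: [0.0, 0.2, -3.0]
finger_gap: 21.5
time: 26.98
tool_pos: [569.2, -217.8, 5.2]
tcp_rot: [180.0, -0.0, 76.0]
ft_force: [-0.6, -0.6, -2.6]
finger_gap: 21.6
```

```bash
python3 -m crank '[[[0,0,0.001,0,0,0],[0,0,0.002,0,0,0],[0,0,0.002,0,0,0],[0,0,0.002,0,0,0]]]' - 120;python3 -m crank '[[[0,0,0.001,0,0,0],[0,0,0.001,0,0,0],[0,0,0.001,0,0,0]]]' - 120
```

```text
time: 27.48
tool_pos: [569.2, -217.8, 3.2]
tcp_rot: [180.0, -0.0, 76.0]
ft_force: [0.1, -1.0, -2.0]
finger_gap: 21.6
time: 27.85
tool_pos: [569.4, -217.9, 3.0]
tcp_rot: [180.0, -0.0, 76.0]
ft_force: [-3.5, 2.1, 6.0]
finger_gap: 21.4
```

Contact: the vertical force went to +6 N. Releasing part way, then checking and rising.

```bash
python3 -m crank '[[[0,0,0,0,0,0],[0,0,0,0,0,0],[0,0,0,0,0,0],[0,0,0,0,0,0],[0,0,0,0,0,0]]]' 0.4 20;python3 -m crank '[[[0,0,-0.005,0,0,0],[0,0,-0.02,0,0,0],[0,0,-0.05,0,0,0],[0,0,-0.1,0,0,0],[0,0,-0.15,0,0,0],[0,0,-0.2,0,0,0],[0,0,-0.2,0,0,0]]]' 0.4
python3 look.py 18 160 170 350 80
python3 - <<'E'
from h import *
for cam in ['side','top']:
    p,d=snap(cam,cam+'20'); P=cloud(cam,d)
    m=(P[...,2]>18)&(P[...,2]<36)&(P[...,1]<-20)&(P[...,1]>-500)&(P[...,0]>480)&(P[...,0]<690)
    q=P[m]; print(cam,m.sum(),np.median(q[:,2]),[round(float(np.median(q[(q[:,1]>a)&(q[:,1]<a+60)][:,2])),1) for a in (-470,-400,-150,-90)])
E
```

```text
time: 28.48
tool_pos: [569.4, -217.9, 2.9]
tcp_rot: [180.0, -0.0, 76.0]
ft_force: [-0.2, -0.3, 0.1]
finger_gap: 51.1
time: 29.35
tool_pos: [572.4, -219.3, 210.8]
tcp_rot: [179.3, 0.1, 76.0]
ft_force: [0.4, -1.0, 0.5]
finger_gap: 51.4
29.35 [ 572.4 -219.3  210.8] [1.793e+02 1.000e-01 7.600e+01] 51.4 [ 0.4 -1.   0.5] [ 0.   -0.01  0.  ]
top hook [312.9 168.8] zoom [1073.   -5.]
top tip [313.1 167.5] zoom [1075.  -15.]
top base [312.6 170.5] zoom [1071.    7.]
side hook [315.9 202.6] zoom [-236.  861.]
side tip [315.9 197.6] zoom [-236.  826.]
side base [315.8 209.2] zoom [-237.  907.]
side 1517 24.227482238308085 [24.3, 24.9, 24.3, 22.5]
top 946 25.82640984224713 [25.8, 26.2, 26.1, 23.7]
```

View pics/side20.png

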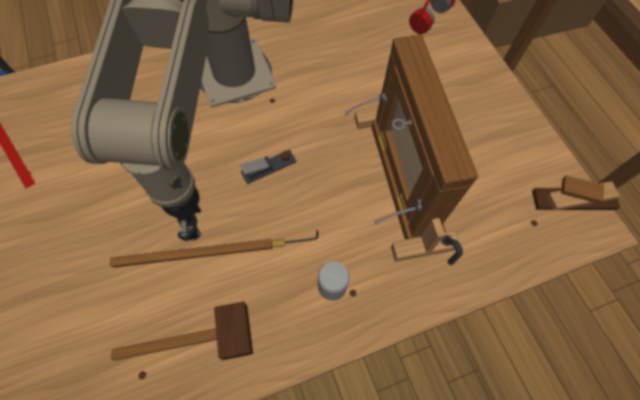

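View pics/t18z.png

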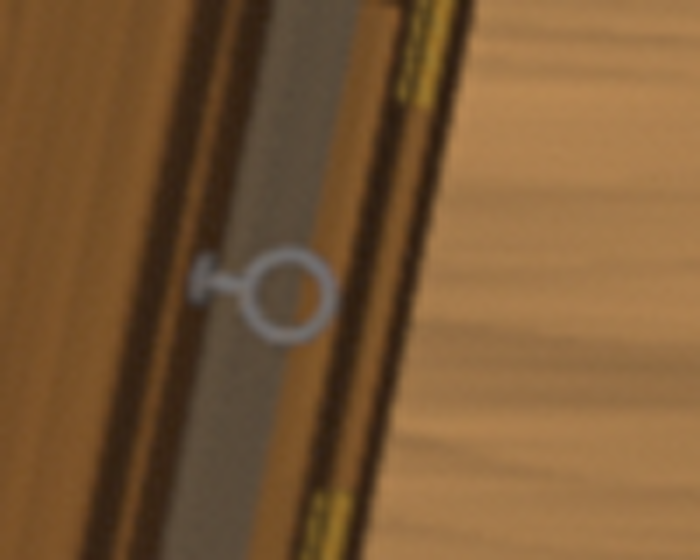

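View pics/top20.png

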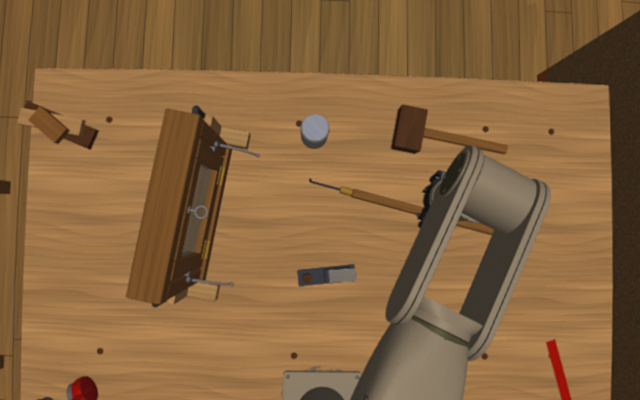

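```bash
python3 -c "
from bench import r
print(r.hand_in(), r.sense()['time'])"
```

```text
the job is handed in; nothing more can be done
the job is handed in; nothing more can be done
```

The sash is shut and caught, and the pole is unhooked and lying flat on the bench about where it started. I handed the job in at about 29.5 s of the 64 s allowed.

- **Closing:** I gripped the pole at its balance point, brought the prong up through the eye and swung the sash shut along its arc. It took 3–5 N on the swing and about 14 N at the catch, where the force then dropped. I pressed on to about 21 N without the ring moving, so I took it as home.
- **Unhooking and laying down:** The prong came down out of the ring with no side load. I lowered the pole until it touched the bench, at about 6 N, before opening the gripper.
- **Last checks:**
  - The ring showed at the same pixel with the sash pressed home, after unhooking and after release.
  - The stick's top sits level at 24–26 mm along its length.
  - The tin, mallet and plane look unmoved in the pictures.
- **What disagreed or was not confirmed:**
  - The camera and arm positions for the hook differed by about 3 mm, so I lined it up by comparing the hook and ring directly in the pictures.
  - The first grip sat high on the stick and I redid it before lifting.
  - When I backed the pole off after the push, I turned it the wrong way, which put the prong about 4 mm off centre in the ring. I corrected that before lowering.
  - The catch click itself was only inferred from the force drop and the ring staying put.

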